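# Draw the breadboard carrier out with the pull hook

### The arm

A 7-joint arm with a two-finger parallel gripper is mounted at the origin on the work surface. World frame = base frame: x ahead of the robot, y to its left, z up, the work surface at z = 0. Lengths are in m, angles in rad, forces in N, time in s.
With the tool pointing down it reaches from about 0.4 to 0.85 m from the base axis. Payload 4.5 kg.
Tool frame: the origin (TCP) lies midway between the tips of the shut fingers; the grasp point (between the pads) lies 19 mm behind it; z points along the fingers, y is the direction in which the jaws open and shut (so a half turn about z gives the same grasp; the last joint's range is limited). The gripper opens to 88 mm and grips with 3 to 60 N. Pads are 18 mm wide; open, the fingers measure 123 mm over their backs; the gripper's body (75 mm by 187 mm) begins 45 mm behind the grasp point.
Start: joints at [-1.31, 0.689, -0.195, 1.565, 0.157, 0.902, -0.215], TCP at [0.141, 0.609, 0.239] pointing down, gripper open.
Joint ranges: [-3.01, 3.01], [-0.46, 2.08], [-1.47, 1.51], [0.13, 2.56], [-1, 4.14], [0.04, 2.09], [-2.66, 2.66]. Speed limits (rad/s): [2.57, 2.57, 3.14, 3.14, 3.14, 3.14, 3.14].

### API

Orientations are given as a unit quaternion [x, y, z, w].
In Python, from plant import r gives the robot as it stands. The module is installed in compiled form; this text tells all that it offers.
- The arm moves only by the tool carry_out, never from a script. Its argument "commands" is a list of rows, each a list of 6 numbers: the shift along the tool's x, y, z in m, then the turn, a rotation vector about the tool's x, y, z in degrees. In form: [[dx, dy, dz, wx, wy, wz], ...]. A call has 1 to 12 rows; each row is the pose to reach, as a shift and turn from the pose commanded when the call began, along the tool's axes at that moment; what a row does not reach only later rows make up. A row lasts 1/10 s, in which the tool goes at most 50 mm and 8.59 degrees, less where a joint would pass 70% of its speed; a pose out of reach is approached as far as the arm can. A call with a gripper value outside its range is refused whole. "fingers" is the closure in counts, from 0 (fully open) to 255 (shut), set as the call begins (left out, the last holds). The fingers move at their own pace and stop on an object; "grip_force" is the grip in N (left out, the last holds). Time passes only in rows, so rows that repeat a pose let the fingers close. It gives the time, the measured TCP pose, the force and the opening at its end, in the units of the state.
- r.get_state(): the state, without advancing time (a new reading comes with each control period).
- r.snapshot(name): name is "scene" or "side" or "wrist"; returns a dict with "img" (400x640x3 uint8, blue, green, red), "intrinsics" (3x3 intrinsics, pixels), "extrinsics" (4x4, takes a point from camera to world coordinates); the wrist camera has in their place "tool_from_camera" (4x4, takes a point from camera to tool coordinates, whose origin is the TCP and whose axes are the flange's). Camera axes: x right, y down, z forward; pixel columns grow to the right and rows downward; lengths in m; the calibration is good to about 2 mm. The wrist camera is an equidistant fisheye: a pixel r from the principal point sees the ray r / f radians off the axis. A picture is of the moment at which its call begins: read the wrist's pose just before it. There is no depth.
- r.finish_job(): hands the job in, once; it reports no verdict.
Trained networks look in a picture, given as the dict that the camera call returned (one of the last four; its "shot" number tells which), for a name from the list of things; names that differ only in an ending like _2 or _b are one class to them, and where a whole thing is asked for, a point or a joint stands for the part that bears it (a point fixed in the world has none). Each returns a list of dicts, best first, with "p" (0 to 1); they miss things now and then, are a little off and sometimes report something else, mostly with a low value. They report only what shows in the picture. A call takes as long as a camera call. They do not tell look-alikes from the thing itself.
- r.spot_in(picture, label): "xyz" ([x, y, z] in m, in world coordinates, good to about 4 mm: the middle of the surface that is visible of it).
- r.spot_point(picture, label): "xyz" ([x, y, z] in m, in world coordinates, good to about 4 mm: a listed point, or the origin of a listed thing).
The state is a dict: "clock": time; "q": joint angles; "qd": joint speeds; "joint_torque": joint torques, N m; "tool_pos": TCP position; "eef_rot": TCP orientation; "contact_force": force on the tool from outside, world axes, zero at the start; "moment": the same for the moment, N m; "opening": opening from 0.0 (shut) to 1.0 (fully open).
Only numpy, scipy, OpenCV 4.12 (cv2) and the standard library are available. Lean on these libraries where they do the work, as an engineer would, in place of code of your own. Each camera call takes 0.05 s, during which the arm holds its last target.

### The job

Take the wooden-handled pull hook from its black mat, drop its tip into the steel eye of the breadboard carrier, and draw the carrier out of its guide frame all the way to the stops. Bed it there with a steady pull of about 10 N on the eye for half a second; the eye must never feel more than 22 N, and only the hook may touch the carrier. Then unhook, leave the carrier drawn out, lay the hook back flat and upright on its mat (in any direction), and leave the rest of the bench as it stands.

Things in the scene. Friction and masses are not known exactly. Their poses are not given: they have to be found in the camera images.
- frame: fixed guide frame: two aluminium rails 170 long, 34 high, 120 apart inside, a dark steel stop clamp (gap 102 between) near the front end of each. Origin: bench level, middle of the front opening; +x into the frame, away from the robot; the carrier is drawn out along -x. The clamps are set by hand: they stop its rear ears hard when its origin is at x = -33 to -9 mm in this frame; feel for it
- carrier: loose breadboard carrier between the rails: black sled 130 long (x), 96 wide, 20 high in front, rear 20 mm has ears 116 wide, 24 high; white breadboard on top. 0.5 to 1 kg, drags with a few newtons. Origin: centre of its underside, bench level; +x to its rear (into the frame), eye at its front (-x). Starts with its origin 48 to 66 mm inside the frame, so it comes out 57 to 99 mm
- eye (a point): point in the opening of the eye: a level D loop of 6 mm round steel bar on the carrier's front, bar 11 to 17 mm above the bench (this point at 14). The opening, entered from above, is 28 wide (y); inner face of its round front bar 7 mm ahead (-x) of this point, the carrier's front face 19 mm behind (+x). Under it only the bench. Axes as the carrier
- hook: loose pull hook lying upright on the mat: wooden handle block 110 long (x) x 24 wide (y) x 40 high; a 6 mm steel rod runs ahead (+x), its centre 33 mm above the handle's underside, and 113 mm ahead of the origin turns down, leaning slightly back. Origin: centre of the handle's underside; +x to the hooked end, +z up. 160 g, balances about 6 mm ahead of the origin; grip across the width
- hook_tip (a point): lower end of the hook's down-turned tip (6 mm thick), 108 mm ahead of the hook's origin and 0.5 mm above the level of the handle's underside. The eye's bar should come between this end and the rod above it (about 29 mm of room). Axes as the hook
- mat: flat black rubber mat fixed to the bench, 250 long (x) x 120 wide (y) x 3 thick, left or right of the robot, the hook lying on it. Origin: centre of its underside. The place on the other side holds a fixed notebook 250 x 120 x 8
- speaker: bystander: small black loudspeaker, 100 x 95 x 125 tall, beside the frame; origin at its underside centre
- partsbox: bystander: grey open parts box 90 x 130 x 40 tall with component bits, on the other side of the frame; origin at its underside centre
- screwdriver: bystander: screwdriver lying on the bench, about 200 long; origin at its underside
- reel: bystander: grey ring-shaped reel lying flat, 70 diameter, 25 high, close to the pull-out lane; origin at its underside centre
Things that resemble listed ones, but are neither listed nor needed, are in the scene too. Leave any turquoise look-alike of the carrier alone.

How it is judged:
By the outcome, as a careful person would: the job done as asked, in the order asked, and still so for the second after the job is handed in, with the robot touching nothing.
It also fails if it takes over 61 s, if anything falls off the work surface, if the arm or the gripper's body presses on something with over 40 N, if the wrist force passes 120 N, or if a joint passes its speed limit or range.

## Working session

There is one attempt and no reset: what is moved stays moved. The work goes in short steps, Python scripts to look and compute and a tool call to move; the robot and the scene stay as the last step left them, time stands still between calls to the robot, and variables do not carry over. Pictures are saved under pics/ and viewed, and the job is handed in when it is done.

Besides the shell and the picture viewer there is one more tool, called after "Call:" as name([rows], argument=value, ...), one row to a line, values as JSON. carry_out: Moves the arm, as the interface text tells. Its arguments: {"type":"object","properties":{"commands":{"type":"array","items":{"type":"array","items":{"type":"number"}}},"fingers":{"type":"number"},"grip_force":{"type":"number"}},"required":["commands"]}

```bash
mkdir -p pics; python3 - <<'E'
from plant import r
import cv2
s=r.get_state(); print({k:(v if not hasattr(v,'round') else v) for k,v in s.items()})
for n in ["scene","side","wrist"]:
    p=r.snapshot(n); cv2.imwrite(f"pics/{n}0.png",p["img"]); print(n,p["shot"],p["intrinsics"],p.get("extrinsics"),p.get("tool_from_camera"))
    for l in ["frame","carrier","eye","hook","hook_tip","mat","speaker","partsbox","screwdriver","reel"]:
        o=r.spot_point(p,l); print(l,[( [round(float(c),3) for c in d["xyz"]],round(d["p"],2)) for d in o])
print(r.get_state()["clock"])
E
```

```text
{'clock': 0.0, 'q': array([-1.31021424,  0.68995613, -0.1945263 ,  1.56636509,  0.15732459,
        0.90251432, -0.21512441]), 'qd': array([ 1.04511091e-03, -3.89661520e-04,  1.57255456e-03, -9.63166634e-04,
       -1.14023348e-03, -3.29676553e-04, -5.28165027e-05]), 'joint_torque': array([ 4.04141088e-05, -5.27570271e+01, -1.26695316e+00, -1.53422552e+01,
       -5.26579865e-02,  6.60515449e-03,  1.78096711e-04]), 'tool_pos': array([0.14043145, 0.60835514, 0.23792213]), 'eef_rot': array([ 1.13104768e-01,  9.93582638e-01, -9.23280837e-04, -2.88002598e-05]), 'contact_force': array([ 0.48612985, -0.37144126, -0.36743647]), 'moment': array([-0.01724291, -0.00677134,  0.00618973]), 'opening': 0.9977402578692595}
scene 1 [[379.21749938   0.         320.85117253]
 [  0.         379.21749938 201.56852635]
 [  0.           0.           1.        ]] [[-0.04232857  0.52987181 -0.84702076  1.53928232]
 [ 0.99880227  0.00161718 -0.04890196  0.09528448]
 [-0.02454198 -0.84807621 -0.52930562  0.62845979]
 [ 0.          0.          0.          1.        ]] None
frame []
carrier [([0.474, 0.095, 0.0
[... 1040 characters left out ...]
r [([0.729, 0.15, -0.002], 0.88)]
partsbox [([0.786, -0.19, -0.001], 0.95)]
screwdriver [([0.695, 0.38, 0.002], 0.71)]
reel [([0.669, -0.161, 0.002], 0.57)]
wrist 3 [[309.70691629   0.         321.4397268 ]
 [  0.         309.70691629 201.46283798]
 [  0.           0.           1.        ]] None [[-6.18445273e-04 -9.50093148e-01 -3.11965748e-01  8.05030146e-02]
 [ 9.99999612e-01 -7.83385627e-04  4.03391347e-04  4.46750773e-04]
 [-6.27648837e-04 -3.11965377e-01  9.50093264e-01 -1.47417142e-01]
 [ 0.00000000e+00  0.00000000e+00  0.00000000e+00  1.00000000e+00]]
frame []
carrier []
eye []
hook [([0.452, -0.297, 0.006], 0.51)]
hook_tip []
mat []
speaker []
partsbox []
screwdriver []
reel []
1.65
```

View pics/scene0.png

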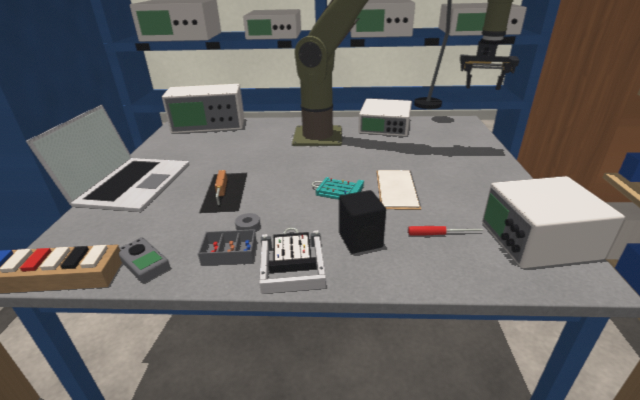

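View pics/side0.png

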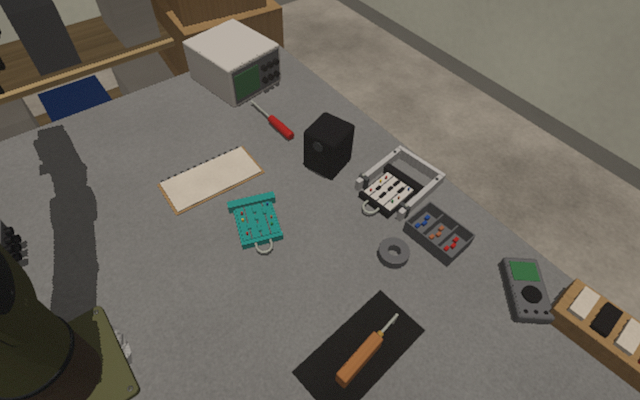

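```bash
cat > h.py <<'E'
import numpy as np, cv2
from scipy.spatial.transform import Rotation as R
from plant import r
def target_R(psi_deg):
    # tool z down, tool x = opposite of heading psi (camera on robot side), y = jaws
    p=np.radians(psi_deg); x=np.array([-np.cos(p),-np.sin(p),0]); z=np.array([0,0,-1.]); y=np.cross(z,x)
    return R.from_matrix(np.c_[x,y,z])
def delta(pos,psi,s=None):
    s=s or r.get_state(); R0=R.from_quat(s["eef_rot"])
    d=R0.inv().apply(np.array(pos)-s["tool_pos"]); w=(R0.inv()*target_R(psi)).as_rotvec(degrees=True)
    return np.round(np.r_[d,w],4)
def heading(s):
    x=R.from_quat(s["eef_rot"]).as_matrix()[:,0]; return np.degrees(np.arctan2(-x[1],-x[0]))
def cam(p,s):
    if "extrinsics" in p: return np.array(p["extrinsics"])
    T=np.eye(4); T[:3,:3]=R.from_quat(s["eef_rot"]).as_matrix(); T[:3,3]=s["tool_pos"]; return T@np.array(p["tool_from_camera"])
def ray(K,T,uv,fish):
    x=(uv[0]-K[0,2])/K[0,0]; y=(uv[1]-K[1,2])/K[1,1]
    if fish:
        th=np.hypot(x,y); k=np.sin(th)/th if th>1e-9 else 1; d=np.array([x*k,y*k,np.cos(th)])
    else: d=np.array([x,y,1.])
    return T[:3,3],T[:3,:3]@d
def at_z(K,T,uv,fish,z):
    o,d=ray(K,T,uv,fish); return o+d*(z-o[2])/d[2]
def proj(K,T,P,fish):
    c=T[:3,:3].T@(np.array(P)-T[:3,3])
    if fish:
        rr=np.hypot(c[0],c[1]); th=np.arctan2(rr,c[2]); return K[0,0]*th*c[0]/rr+K[0,2],K[1,1]*th*c[1]/rr+K[1,2]
    return K[0,0]*c[0]/c[2]+K[0,2],K[1,1]*c[1]/c[2]+K[1,2]
E
python3 -c "
from h import *
print(heading(r.get_state()),delta([0.58,-0.10,0.25],5))"
```

```text
-12.989099026809948 [-5.87700e-01 -5.92100e-01 -1.14000e-02  3.60000e-03 -4.30000e-03
 -1.79891e+01]
```

Call:
carry_out([
  [-0.29,-0.3,-0.005,0,0,-9],
  [-0.29,-0.3,-0.005,0,0,-9],
  [-0.29,-0.3,-0.005,0,0,-9],
  [-0.29,-0.3,-0.005,0,0,-9],
  [-0.588,-0.592,-0.011,0,0,-18],
  [-0.588,-0.592,-0.011,0,0,-18],
  [-0.588,-0.592,-0.011,0,0,-18],
  [-0.588,-0.592,-0.011,0,0,-18],
  [-0.588,-0.592,-0.011,0,0,-18],
  [-0.588,-0.592,-0.011,0,0,-18],
  [-0.588,-0.592,-0.011,0,0,-18],
  [-0.588,-0.592,-0.011,0,0,-18],
])

```text
clock: 2.85
tool_pos: [0.457, 0.0969, 0.2469]
eef_rot: [-0.044, 0.999, 0.0, 0.0]
contact_force: [1.4, 0.7, -0.3]
opening: 0.994
```

```bash
python3 -c "
from h import *
print(heading(r.get_state()),delta([0.58,-0.10,0.25],5),r.get_state()['clock'])"
```

```text
5.002131821873543 [-0.1054 -0.2068 -0.0031  0.02    0.0558  0.0021] 2.85
```

Call:
carry_out([
  [-0.1,-0.2,-0.003,0,0,0],
  [-0.1,-0.2,-0.003,0,0,0],
  [-0.1,-0.2,-0.003,0,0,0],
  [-0.1,-0.2,-0.003,0,0,0],
  [-0.1,-0.2,-0.003,0,0,0],
  [-0.1,-0.2,-0.003,0,0,0],
  [-0.1,-0.2,-0.003,0,0,0],
])

```text
clock: 3.55
tool_pos: [0.5727, -0.0914, 0.2493]
eef_rot: [-0.043, 0.999, 0.001, -0.0]
contact_force: [-0.2, 0.3, 0.2]
opening: 0.999
```

```bash
python3 - <<'E'
from h import *
import pickle
s=r.get_state(); p=r.snapshot("wrist"); cv2.imwrite("pics/w1.png",p["img"]); print(s["tool_pos"],heading(s),np.abs(s["qd"]).max(),s["clock"])
pickle.dump((s,p),open("w1.pkl","wb"))
for l in ["frame","carrier","eye","hook","hook_tip","mat","reel","partsbox"]:
    o=r.spot_point(p,l); print(l,[( [round(float(c),3) for c in d["xyz"]],round(d["p"],2)) for d in o])
E
```

```text
[ 0.57265012 -0.09139319  0.2492936 ] 4.978058887710426 0.028457320395138413 3.55
frame []
carrier [([0.793, -0.025, 0.002], 0.81), ([0.47, 0.095, -0.002], 0.71)]
eye [([0.704, -0.038, 0.014], 0.88), ([0.442, 0.015, 0.015], 0.72)]
hook [([0.453, -0.303, 0.005], 0.76)]
hook_tip [([0.564, -0.279, 0.002], 0.87)]
mat [([0.473, -0.281, -0.0], 0.93)]
reel [([0.669, -0.166, -0.002], 0.86)]
partsbox [([0.784, -0.19, 0.0], 0.61)]
```

View pics/w1.png

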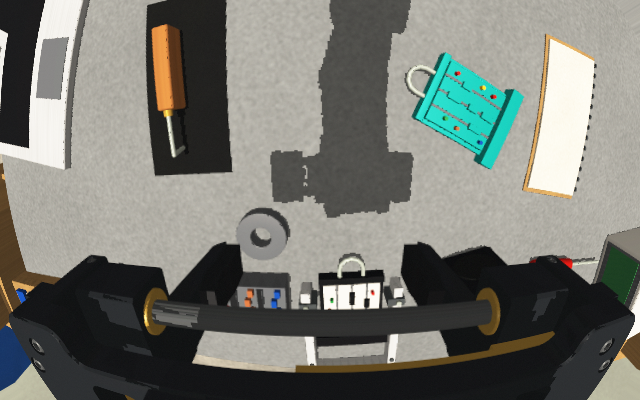

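```bash
python3 - <<'E'
import cv2,numpy as np
a=cv2.imread("pics/w1.png")
h=cv2.resize(a[10:180,135:245],None,fx=3.5,fy=3.5,interpolation=cv2.INTER_CUBIC)
e=cv2.resize(a[230:380,280:420],None,fx=3,fy=3,interpolation=cv2.INTER_CUBIC)
c=np.zeros((600,810,3),np.uint8); c[:h.shape[0],:h.shape[1]]=h; c[:e.shape[0],388:388+e.shape[1]]=e
cv2.imwrite("pics/c1.png",c)
b=cv2.imread("pics/side0.png"); cv2.imwrite("pics/c2.png",cv2.resize(b[130:230,340:460],None,fx=6,fy=6,interpolation=cv2.INTER_CUBIC))
E
```

```text
(no output)
```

View pics/c1.png

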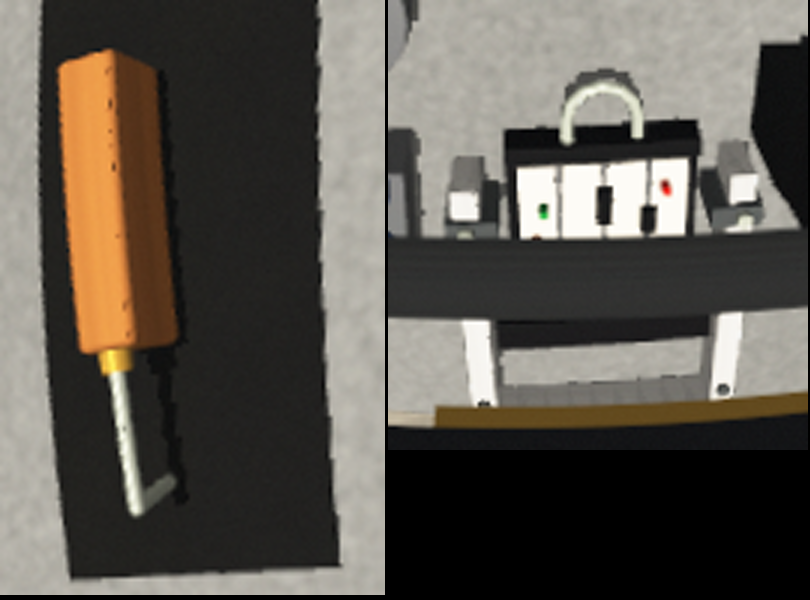

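View pics/c2.png

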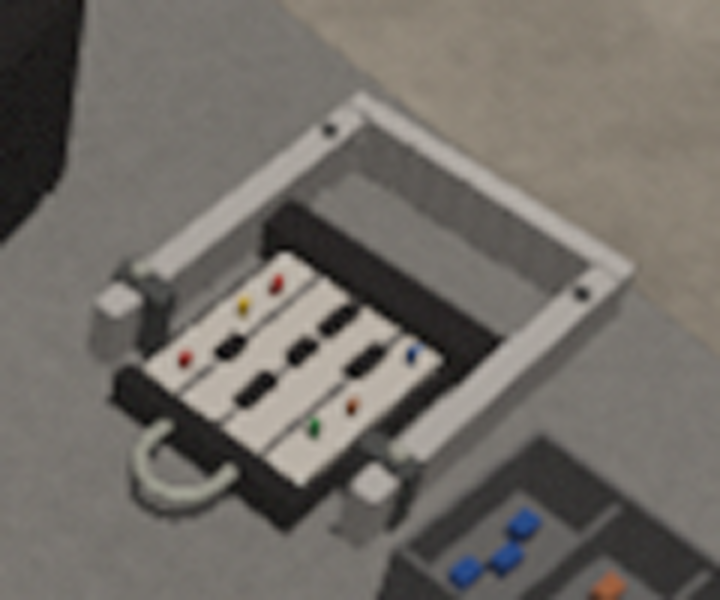

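```bash
python3 - <<'E'
from h import *
import pickle
s,p=pickle.load(open("w1.pkl","rb")); K=p["intrinsics"];T=cam(p,s)
f=lambda u,z: at_z(K,T,u,True,z)
c1=lambda x,y:(135+x/3.5-.5,10+y/3.5-.5); c2=lambda x,y:(280+(x-388)/3-.5,230+y/3-.5)
Q=[f(c1(*u),.043) for u in [(60,65),(112,50),(80,353),(133,345)]]
for q in Q: print(q.round(4))
rear=(Q[0]+Q[1])/2; fr=(Q[2]+Q[3])/2; d=fr-rear; print("handle len",np.linalg.norm(d),"w",np.linalg.norm(Q[0]-Q[1]),np.linalg.norm(Q[2]-Q[3]),"yaw",np.degrees(np.arctan2(d[1],d[0])),"ctr",(rear+fr)/2)
tip=f(c1(172,482),.0035+.001); bend=f(c1(137,512),.039); print("tip",tip,"bend",bend)
m=[f(c1(*u),.003) for u in [(70,577),(340,566)]]; d=m[1]-m[0]; print("mat front",m,np.linalg.norm(d),np.degrees(np.arctan2(d[1],d[0]))-90)
N=[f(c2(*u),.034) for u in [(463,205),(742,187),(484,403),(723,389)]]
print("W nubR,nubL,boltR,boltL",*[n.round(4) for n in N])
for a,b in((0,2),(1,3)): d=N[b]-N[a]; print(np.degrees(np.arctan2(d[1],d[0])),np.linalg.norm(d))
d=N[3]-N[2]; print("bolts",np.degrees(np.arctan2(d[1],d[0]))-90,np.linalg.norm(d))
d=N[1]-N[0]; print("nubs",np.degrees(np.arctan2(d[1],d[0]))-90,np.linalg.norm(d))
# eye loop outer front at top (600,80)
print("eye bar outer front", f(c2(602,82),.014), "legs", f(c2(567,140),.015),f(c2(638,135),.015))
print("carrier front top corners", f(c2(505,160),.02),f(c2(698,150),.02))
# side
Ks=np.array([[417.1537,0,312.9996],[0,417.1537,198.0339],[0,0,1]])
Ts=np.array([[0.79999196,-0.45774687,0.38791838,0.21862824],[-0.59975405,-0.62895954,0.49467664,-0.44193232],[0.01754828,-0.62839295,-0.77769812,0.81533276],[0,0,0,1]])
g=lambda x,y,z: at_z(Ks,Ts,(340+x/6-.5,130+y/6-.5),False,z)
N=[g(375,483,.034),g(120,300,.034),g(582,294,.034),g(330,130,.034)]
print("S nubR,nubL,boltR,boltL",*[n.round(4) for n in N])
for a,b in((0,2),(1,3)): d=N[b]-N[a]; print(np.degrees(np.arctan2(d[1],d[0])),np.linalg.norm(d))
for a,b in((0,1),(2,3)): d=N[b]-N[a]; print(np.degrees(np.arctan2(d[1],d[0]))-90,np.linalg.norm(d))
E
```

```text
[ 0.4011 -0.3167  0.043 ]
[ 0.3976 -0.2952  0.043 ]
[ 0.5074 -0.3002  0.043 ]
[ 0.5048 -0.2783  0.043 ]
handle len 0.10802949950651539 w 0.021761715731924265 0.02211487559066949 yaw 8.905675719665386 ctr [ 0.45271274 -0.29761685  0.043     ]
tip [ 0.55949225 -0.27992553  0.0045    ] bend [ 0.56508219 -0.27848355  0.039     ]
mat front [array([ 0.60089692, -0.32994762,  0.003     ]), array([ 0.58913282, -0.20983553,  0.003     ])] 0.12068681643482208 5.59386101622178
W nubR,nubL,boltR,boltL [ 0.7572 -0.0991  0.034 ] [0.7383 0.0336 0.034 ] [ 0.8983 -0.0794  0.034 ] [0.8812 0.0545 0.034 ]
7.949646097809303 0.14239494305542325
8.331255949693903 0.14446802700050743
bolts 7.247136075581963 0.13498105938372504
nubs 8.127038446296297 0.13400935534199318
eye bar outer front [ 0.69550654 -0.03880562  0.014     ] legs [ 0.72798165 -0.05172885  0.015     ] [ 0.72281735 -0.01778792  0.015     ]
carrier front top corners [ 0.73866432 -0.08069062  0.02      ] [0.72671887 0.01189918 0.02      ]
S nubR,nubL,boltR,boltL [ 0.7568 -0.0979  0.034 ] [0.7383 0.0343 0.034 ] [ 0.8981 -0.0775  0.034 ] [0.88   0.0557 0.034 ]
8.22228216603605 0.1427957188131416
8.60591528306543 0.14327486040086373
7.929290675084374 0.13347598544679848
7.728549083075777 0.13443854449996373
```

```bash
python3 -c "
from h import *
print(delta([0.4586,-0.2966,0.08],9.1),delta([0.4586,-0.2966,0.008],9.1))"
```

```text
[ 1.3190e-01 -1.9440e-01  1.6960e-01  1.8000e-03  5.0000e-03 -4.0487e+00] [ 1.3190e-01 -1.9440e-01  2.4160e-01  1.8000e-03  5.0000e-03 -4.0487e+00]
```

Call:
carry_out([
  [0.132,-0.194,0.1,0,0,-4.05],
  [0.132,-0.194,0.1,0,0,-4.05],
  [0.132,-0.194,0.1,0,0,-4.05],
  [0.132,-0.194,0.1,0,0,-4.05],
  [0.132,-0.194,0.17,0,0,-4.05],
  [0.132,-0.194,0.17,0,0,-4.05],
  [0.132,-0.194,0.17,0,0,-4.05],
  [0.132,-0.194,0.17,0,0,-4.05],
  [0.132,-0.194,0.17,0,0,-4.05],
])

```text
clock: 4.9
tool_pos: [0.4611, -0.2952, 0.0814]
eef_rot: [-0.08, 0.997, -0.0, 0.002]
contact_force: [1.2, 0.2, 0.9]
opening: 1.001
```

```bash
python3 - <<'E'
from h import *
s=r.get_state();print(s["tool_pos"],heading(s),s["clock"],delta([0.4586,-0.2966,0.008],9.1))
p=r.snapshot("wrist"); cv2.imwrite("pics/w2.png",p["img"])
E
```

```text
[ 0.46106341 -0.29517156  0.08140284] 9.19218869787067 4.9 [ 0.003  -0.001   0.0734 -0.0352  0.2313  0.0921]
```

View pics/w2.png

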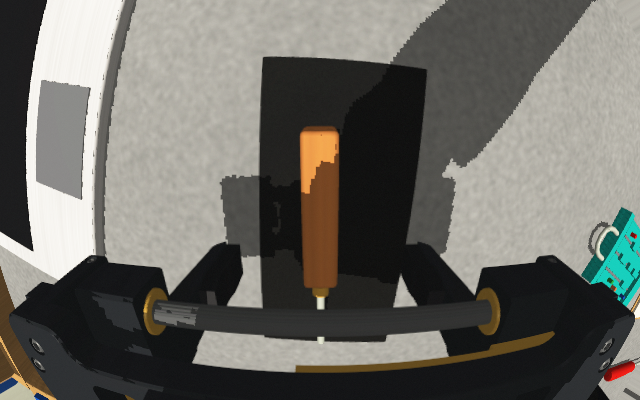

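Call:
carry_out([
  [0.002,-0.001,0.04,0,0,0],
  [0.002,-0.001,0.073,0,0,0],
  [0.002,-0.001,0.073,0,0,0],
  [0.002,-0.001,0.073,0,0,0],
  [0.002,-0.001,0.073,0,0,0],
])

```text
clock: 5.45
tool_pos: [0.458, -0.2978, 0.0086]
eef_rot: [-0.079, 0.997, -0.001, 0.001]
contact_force: [0.2, 0.2, 0.6]
opening: 0.999
```

```bash
python3 - <<'E'
from h import *
s=r.get_state();print(s["tool_pos"],heading(s),s["clock"],delta([0.4586,-0.2966,0.008],9.1),s["contact_force"],s["moment"])
E
```

```text
[ 0.45800784 -0.29780692  0.00860147] 9.100661642193224 5.45 [-0.0008  0.0011  0.0006 -0.0757  0.1444  0.0006] [0.21247015 0.19554926 0.64777649] [ 0.05828831 -0.03614823 -0.02669425]
```

Call:
carry_out([
  [0,0,0,0,0,0],
  [0,0,0,0,0,0],
  [0,0,0,0,0,0],
  [0,0,0,0,0,0],
  [0,0,0,0,0,0],
  [0,0,0,0,0,0],
], fingers=255, grip_force=30)

```text
clock: 6.05
tool_pos: [0.4565, -0.2979, 0.0064]
eef_rot: [-0.079, 0.997, 0.0, -0.0]
contact_force: [0.1, -0.3, 0.1]
opening: 0.479
```

Call:
carry_out([
  [0,0,-0.005,0,0,0],
  [0,0,-0.02,0,0,0],
  [0,0,-0.04,0,0,0],
  [0,0,-0.06,0,0,0],
  [0,0,-0.06,0,0,0],
  [0,0,-0.06,0,0,0],
])

```text
clock: 6.65
tool_pos: [0.4565, -0.298, 0.0664]
eef_rot: [-0.079, 0.997, -0.0, 0.0]
contact_force: [-0.2, 0.1, -0.6]
opening: 0.272
```

```bash
python3 - <<'E'
from h import *
import pickle
s=r.get_state();print(s["tool_pos"],heading(s),s["clock"],s["contact_force"],s["moment"],s["opening"])
for n in ["side","scene","wrist"]:
    p=r.snapshot(n); pickle.dump((s,p),open(n+"3.pkl","wb"));cv2.imwrite(f"pics/{n}3.png",p["img"])
    for l in ["hook","hook_tip","eye"]:
        o=r.spot_point(p,l); print(n,l,[( [round(float(c),3) for c in d["xyz"]],round(d["p"],2)) for d in o])
    if n=="side": q=cv2.resize(p["img"][220:400,240:440],None,fx=4,fy=4,interpolation=cv2.INTER_CUBIC)[:600]; cv2.imwrite("pics/side3c.png",q)
E
```

```text
[ 0.45650811 -0.29802425  0.06643661] 9.039270779389025 6.65 [-0.19308011  0.06936967 -0.62847794] [ 0.04998403  0.014399   -0.01424571] 0.2723456993257818
side hook [([0.452, -0.298, 0.037], 0.72)]
side hook_tip [([0.455, -0.299, 0.037], 0.58)]
side eye [([0.443, 0.016, 0.016], 0.57)]
scene hook [([0.453, -0.298, 0.033], 0.6)]
scene hook_tip [([0.556, -0.281, 0.038], 0.8)]
scene eye [([0.704, -0.04, 0.011], 0.87), ([0.442, 0.012, 0.015], 0.61)]
wrist hook [([0.451, -0.296, 0.04], 0.57)]
wrist hook_tip []
wrist eye [([0.441, 0.014, 0.014], 0.56)]
```

View pics/side3.png

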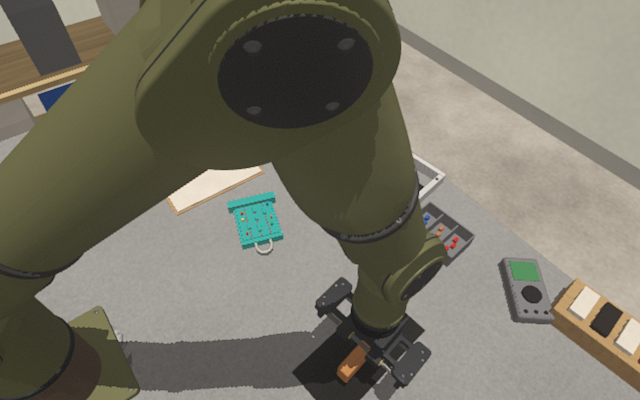

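View pics/wrist3.png

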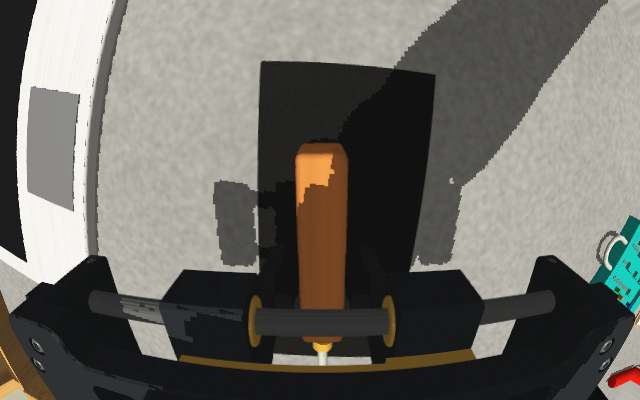

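```bash
python3 - <<'E'
import cv2
a=cv2.imread("pics/scene3.png"); cv2.imwrite("pics/scene3c.png",cv2.resize(a[120:220,160:280],None,fx=6,fy=6,interpolation=cv2.INTER_CUBIC))
E
```

```text
(no output)
```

View pics/scene3c.png

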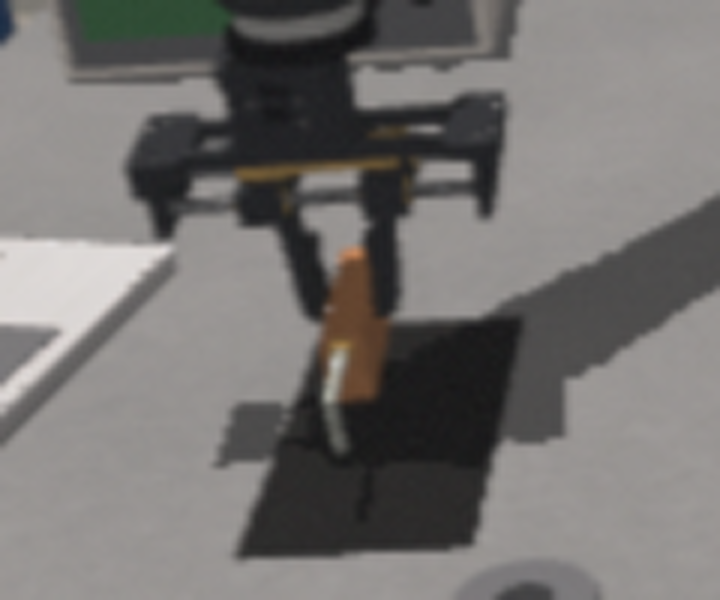

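Call:
carry_out([
  [0,0,0.014,0,0,0],
  [0,0,0.026,0,0,0],
  [0,0,0.028,0,0,0],
  [0,0,0.029,0,0,0],
])

```text
clock: 7.65
tool_pos: [0.4563, -0.2977, 0.037]
eef_rot: [-0.079, 0.997, 0.0, -0.0]
contact_force: [-0.4, -0.2, -1.7]
opening: 0.269
```

```bash
python3 - <<'E'
from h import *
s=r.get_state();print(s["tool_pos"],heading(s),s["clock"],s["contact_force"],s["moment"],s["opening"])
E
```

```text
[ 0.45633758 -0.29765141  0.03703224] 9.072239637229355 7.65 [-0.35351628 -0.16135811 -1.65095974] [ 0.014387    0.00431896 -0.01650107] 0.2688309326580071
```

Weight still hangs in the grip (‑1.65 N); keep lowering slowly to feel the mat.

Call:
carry_out([
  [0,0,0.001,0,0,0],
  [0,0,0.002,0,0,0],
  [0,0,0.003,0,0,0],
])

```text
clock: 7.95
tool_pos: [0.4568, -0.298, 0.0347]
eef_rot: [-0.079, 0.997, -0.0, 0.0]
contact_force: [0.2, -0.2, -1.4]
opening: 0.267
```

Call:
carry_out([
  [0,0,0.001,0,0,0],
  [0,0,0.002,0,0,0],
])

```text
clock: 8.15
tool_pos: [0.4566, -0.2979, 0.0325]
eef_rot: [-0.079, 0.997, -0.0, 0.0]
contact_force: [-1.0, -0.2, -0.9]
opening: 0.271
```

Call:
carry_out([
  [0,0,0.001,0,0,0],
  [0,0,0.002,0,0,0],
])

```text
clock: 8.35
tool_pos: [0.4567, -0.2979, 0.0313]
eef_rot: [-0.079, 0.997, -0.0, 0.0]
contact_force: [-2.9, 1.4, 16.5]
opening: 0.27
```

Call:
carry_out([
  [0,0,0,0,0,0],
  [0,0,0,0,0,0],
  [0,0,0,0,0,0],
  [0,0,0,0,0,0],
  [0,0,0.008,0,0,0],
  [0,0,0.016,0,0,0],
  [0,0,0.0225,0,0,0],
  [0,0,0.0225,0,0,0],
], fingers=120)

```text
clock: 9.15
tool_pos: [0.4559, -0.2974, 0.0067]
eef_rot: [-0.079, 0.997, 0.001, -0.001]
contact_force: [-0.8, 0.0, -0.7]
opening: 0.529
```

Call:
carry_out([
  [0,0,0,0,0,0],
  [0,0,0,0,0,0],
  [0,0,0,0,0,0],
  [0,0,0,0,0,0],
  [0,0,0,0,0,0],
  [0,0,0,0,0,0],
  [0,0,0,0,0,0],
], fingers=255)

```text
clock: 9.85
tool_pos: [0.4568, -0.298, 0.0083]
eef_rot: [-0.079, 0.997, -0.0, 0.0]
contact_force: [-0.2, 0.5, 1.5]
opening: 0.272
```

Call:
carry_out([
  [0,0,0,0,0,0],
  [0,0,-0.005,0,0,0],
  [0,0,-0.02,0,0,0],
  [0,0,-0.04,0,0,0],
  [0,0,-0.06,0,0,0],
  [0,0,-0.07,0,0,0],
  [0,0,-0.07,0,0,0],
])

```text
clock: 10.55
tool_pos: [0.4571, -0.2983, 0.0791]
eef_rot: [-0.079, 0.997, -0.001, 0.001]
contact_force: [0.5, -0.7, -1.2]
opening: 0.269
```

```bash
python3 - <<'E'
from h import *
import pickle
s=r.get_state();print(s["tool_pos"],heading(s),s["clock"],s["contact_force"],s["moment"],s["opening"])
for n in ["scene","wrist"]:
    p=r.snapshot(n); pickle.dump((s,p),open(n+"4.pkl","wb"));cv2.imwrite(f"pics/{n}4.png",p["img"])
    for l in ["hook","hook_tip"]:
        o=r.spot_point(p,l); print(n,l,[( [round(float(c),3) for c in d["xyz"]],round(d["p"],2)) for d in o])
    if n=="scene": cv2.imwrite("pics/scene4c.png",cv2.resize(p["img"][120:220,160:280],None,fx=6,fy=6,interpolation=cv2.INTER_CUBIC))
E
```

```text
[ 0.45713962 -0.29833542  0.07907503] 9.035811613782673 10.55 [ 0.52850679 -0.73020793 -1.24294255] [-0.02636723 -0.03041702 -0.00809066] 0.26892698391228576
scene hook [([0.452, -0.299, 0.07], 0.47)]
scene hook_tip [([0.557, -0.282, 0.078], 0.77)]
wrist hook [([0.451, -0.299, 0.072], 0.7)]
wrist hook_tip []
```

View pics/scene4c.png

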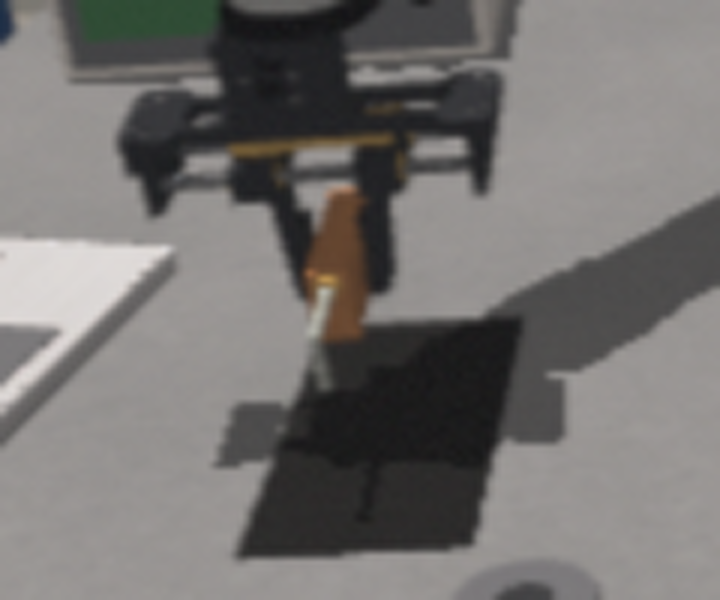

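View pics/wrist4.png

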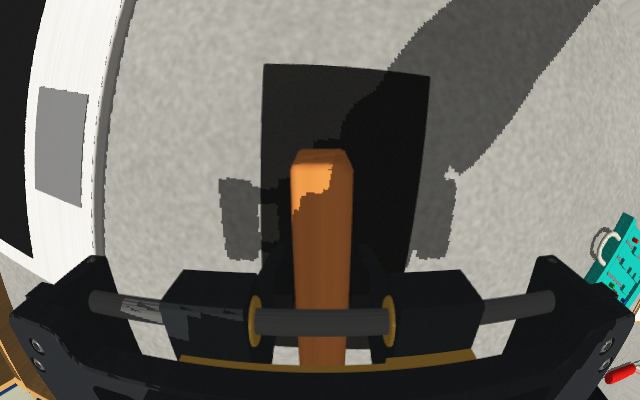

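```bash
python3 -c "
from h import *
print(delta([0.6106,-0.052,0.075],8.0))"
```

```text
[-0.1913  0.2182  0.0021  0.0595 -0.0767  1.0682]
```

Call:
carry_out([
  [-0.022,0.025,0,0,0,0.4],
  [-0.055,0.063,0,0,0,1.07],
  [-0.088,0.1,0,0,0,1.07],
  [-0.121,0.138,0,0,0,1.07],
  [-0.154,0.176,0,0,0,1.07],
  [-0.178,0.203,0.002,0,0,1.07],
  [-0.191,0.218,0.002,0,0,1.07],
  [-0.191,0.218,0.002,0,0,1.07],
  [-0.191,0.218,0.002,0,0,1.07],
])

```text
clock: 11.75
tool_pos: [0.6096, -0.0547, 0.0754]
eef_rot: [-0.069, 0.998, -0.001, -0.001]
contact_force: [-1.2, 0.1, -1.2]
opening: 0.271
```

```bash
python3 - <<'E'
from h import *
import pickle
s=r.get_state();print(s["tool_pos"],heading(s),s["clock"],s["contact_force"],s["moment"],s["opening"])
for n in ["scene","side","wrist"]:
    p=r.snapshot(n); pickle.dump((s,p),open(n+"5.pkl","wb"));cv2.imwrite(f"pics/{n}5.png",p["img"])
    for l in ["hook_tip","eye"]:
        o=r.spot_point(p,l); print(n,l,[( [round(float(c),3) for c in d["xyz"]],round(d["p"],2)) for d in o])
    if n=="scene": cv2.imwrite("pics/scene5c.png",cv2.resize(p["img"][180:300,220:360],None,fx=5,fy=5,interpolation=cv2.INTER_CUBIC))
E
```

```text
[ 0.60955331 -0.0547373   0.07541168] 7.912476872334751 11.75 [-1.22613879  0.14075911 -1.20638885] [-0.00445367  0.04166627  0.05219345] 0.27093049719154966
scene hook_tip [([0.709, -0.04, 0.069], 0.75)]
scene eye [([0.442, 0.014, 0.015], 0.92), ([0.705, -0.04, 0.013], 0.91)]
side hook_tip [([0.715, -0.046, 0.074], 0.75)]
side eye [([0.708, -0.038, 0.015], 0.92), ([0.447, 0.014, 0.014], 0.61)]
wrist hook_tip []
wrist eye [([0.442, 0.016, 0.014], 0.61)]
```

View pics/scene5c.png

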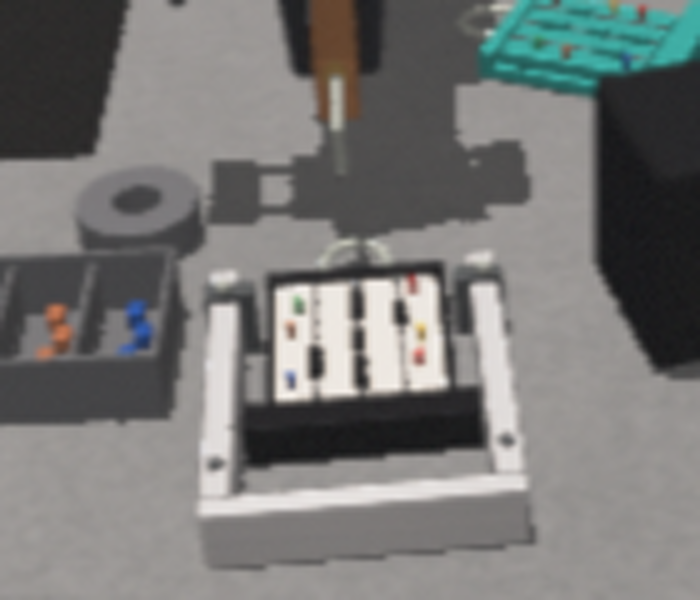

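View pics/side5.png

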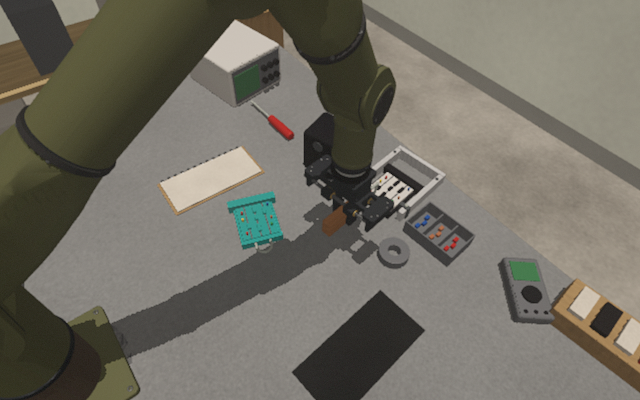

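View pics/wrist5.png

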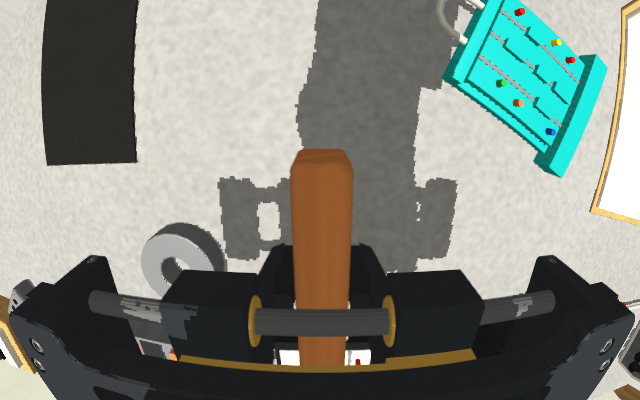

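```bash
python3 - <<'E'
from h import *
import pickle
s,p=pickle.load(open("scene5.pkl","rb")); K=p["intrinsics"];T=cam(p,s)
f=lambda x,y,z: at_z(K,T,(220+x/5-.5,180+y/5-.5),False,z)
print("tip",f(343,173,.071),"rod bend",f(337,128,.107),"rod at handle",f(336,75,.103))
print("eye front bar ctr",f(355,243,.014),"legs",f(326,262,.014),f(385,260,.014))
cv2.imwrite("pics/s5e.png",cv2.resize(p["img"][208:248,270:320],None,fx=14,fy=14,interpolation=cv2.INTER_CUBIC))
E
```

```text
tip [ 0.71008259 -0.04037292  0.071     ] rod bend [ 0.7222113  -0.03952276  0.107     ] rod at handle [ 0.66255033 -0.04744634  0.103     ]
eye front bar ctr [ 0.69452402 -0.03954116  0.014     ] legs [ 0.71221447 -0.05346446  0.014     ] [ 0.71009396 -0.02138513  0.014     ]
```

View pics/s5e.png

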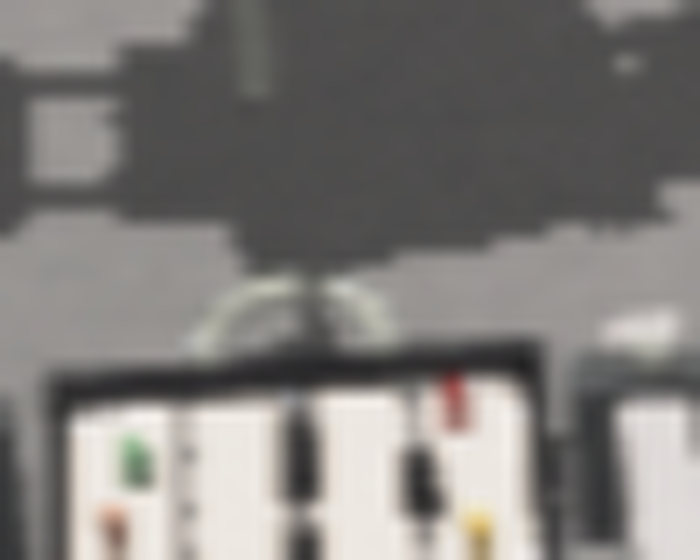

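Call:
carry_out([
  [0,0.0025,0.015,0,0,0],
  [0,0.0025,0.03,0,0,0],
  [0,0.0025,0.04,0,0,0],
  [0,0.0025,0.045,0,0,0],
  [0,0.0025,0.045,0,0,0],
])

```text
clock: 12.7
tool_pos: [0.6097, -0.05, 0.0296]
eef_rot: [-0.07, 0.998, 0.0, -0.001]
contact_force: [-0.6, 0.7, -1.5]
opening: 0.269
```

```bash
python3 - <<'E'
from h import *
import pickle
s=r.get_state();print(s["tool_pos"],heading(s),s["clock"],s["contact_force"],s["moment"],s["opening"])
for n in ["scene"]:
    p=r.snapshot(n); pickle.dump((s,p),open(n+"6.pkl","wb"));
    cv2.imwrite("pics/s6.png",cv2.resize(p["img"][200:250,270:330],None,fx=12,fy=12,interpolation=cv2.INTER_CUBIC))
E
```

```text
[ 0.60973107 -0.04999974  0.02963379] 7.998787186867577 12.7 [-0.55403524  0.73827864 -1.54921104] [-0.00362565  0.0136844  -0.05031826] 0.268567308033645
```

View pics/s6.png

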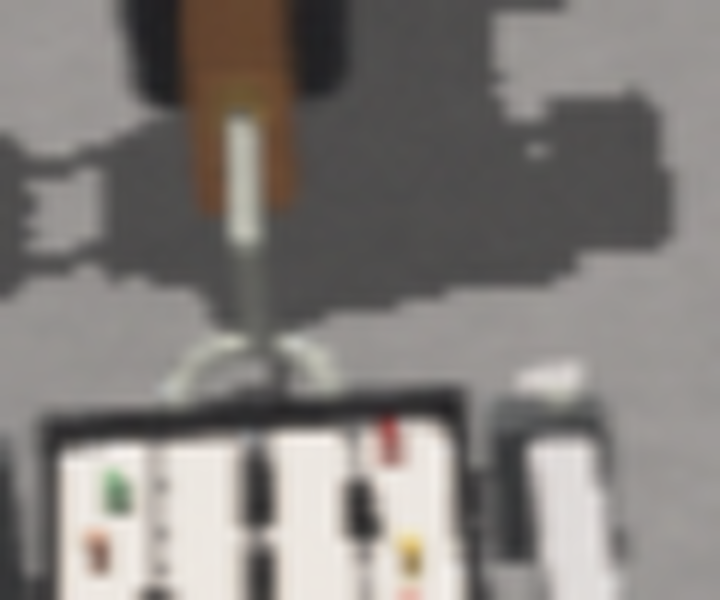

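Call:
carry_out([
  [0,0,0.004,0,0,0],
  [0,0,0.008,0,0,0],
  [0,0,0.01,0,0,0],
])

```text
clock: 13.05
tool_pos: [0.6105, -0.0501, 0.0209]
eef_rot: [-0.07, 0.998, 0.0, 0.0]
contact_force: [-0.1, 0.2, -1.7]
opening: 0.273
```

```bash
python3 - <<'E'
from h import *
s,p=__import__('pickle').load(open("scene6.pkl","rb")); K=p["intrinsics"];T=cam(p,s)
f=lambda x,y,z: at_z(K,T,(270+x/12-.5,200+y/12-.5),False,z)
print("tip",f(263,350,.025),"front bar",f(260,335,.015),"legs",f(170,390,.014),f(335,385,.014))
s=r.get_state();print(s["tool_pos"],heading(s),s["clock"],s["contact_force"],s["moment"])
E
```

```text
tip [ 0.71222617 -0.03434848  0.025     ] front bar [ 0.69267961 -0.03782567  0.015     ] legs [ 0.71269582 -0.05623569  0.014     ] [ 0.71045098 -0.0188429   0.014     ]
[ 0.61054487 -0.05009194  0.02086355] 7.98427772930709 13.05 [-0.14276038  0.18796623 -1.72018898] [0.03120721 0.00402507 0.04260625]
```

Call:
carry_out([
  [0,-0.001,0.004,0,0,0],
  [0,-0.002,0.008,0,0,0],
  [0,-0.002,0.0115,0,0,0],
  [0,-0.002,0.0115,0,0,0],
])

```text
clock: 13.45
tool_pos: [0.6104, -0.0521, 0.0089]
eef_rot: [-0.07, 0.998, 0.0, -0.001]
contact_force: [-0.9, 0.6, -1.0]
opening: 0.271
```

```bash
python3 - <<'E'
from h import *
s=r.get_state();print(s["tool_pos"],heading(s),s["clock"],s["contact_force"],s["moment"],s["opening"])
p=r.snapshot("scene"); print(r.get_state()["contact_force"])
cv2.imwrite("pics/s7.png",cv2.resize(p["img"][200:250,270:330],None,fx=12,fy=12,interpolation=cv2.INTER_CUBIC))
E
```

```text
[ 0.61041131 -0.0521294   0.00889017] 7.982909742978054 13.45 [-0.8637668   0.61225733 -0.96857122] [ 0.00688077  0.02106703 -0.02410943] 0.27082004334808396
[-0.30295963 -0.99881786 -1.51807606]
```

View pics/s7.png

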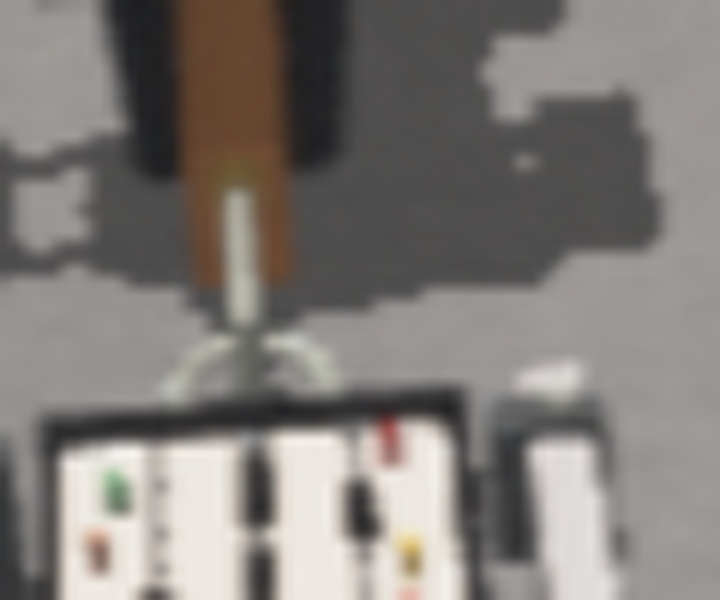

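Call:
carry_out([
  [0.001,0,0,0,0,0],
  [0.002,0,0,0,0,0],
  [0.003,0,0,0,0,0],
  [0.004,0,0,0,0,0],
  [0.005,0,0,0,0,0],
  [0.006,0,0,0,0,0],
  [0.007,0,0,0,0,0],
  [0.008,0,0,0,0,0],
])

```text
clock: 14.3
tool_pos: [0.6028, -0.0532, 0.0095]
eef_rot: [-0.07, 0.998, 0.0, -0.0]
contact_force: [-0.7, -0.1, -2.4]
opening: 0.267
```

Call:
carry_out([
  [0.001,0,0,0,0,0],
  [0.002,0,0,0,0,0],
  [0.003,0,0,0,0,0],
  [0.004,0,0,0,0,0],
])

```text
clock: 14.7
tool_pos: [0.5989, -0.0537, 0.0095]
eef_rot: [-0.07, 0.998, 0.0, 0.0]
contact_force: [0.1, 1.0, -1.9]
opening: 0.27
```

Call:
carry_out([
  [0.001,0,0,0,0,0],
  [0.002,0,0,0,0,0],
  [0.003,0,0,0,0,0],
  [0.004,0,0,0,0,0],
])

```text
clock: 15.1
tool_pos: [0.5961, -0.0539, 0.0097]
eef_rot: [-0.07, 0.998, 0.0, 0.001]
contact_force: [4.4, 0.8, -2.3]
opening: 0.27
```

```bash
python3 - <<'E'
from h import *
s=r.get_state();print(s["tool_pos"],heading(s),s["clock"],s["contact_force"],s["moment"],s["opening"])
p=r.snapshot("scene"); print(r.get_state()["contact_force"])
for l in ["hook_tip","eye"]:
    print(l,[( [round(float(c),3) for c in d["xyz"]],round(d["p"],2)) for d in r.spot_point(p,l)])
cv2.imwrite("pics/s8.png",cv2.resize(p["img"][190:250,260:330],None,fx=10,fy=10,interpolation=cv2.INTER_CUBIC))
E
```

```text
[ 0.59606208 -0.05391559  0.00972033] 8.001287683980028 15.1 [ 4.41836262  0.81611891 -2.28303179] [ 0.1563642  -0.67987912 -0.00104848] 0.2695339983434522
[ 3.74188422 -0.90925733 -2.9389243 ]
hook_tip [([0.695, -0.04, 0.006], 0.49)]
eye [([0.701, -0.041, 0.012], 0.68), ([0.44, 0.013, 0.015], 0.65), ([0.784, -0.022, 0.003], 0.2)]
```

View pics/s8.png

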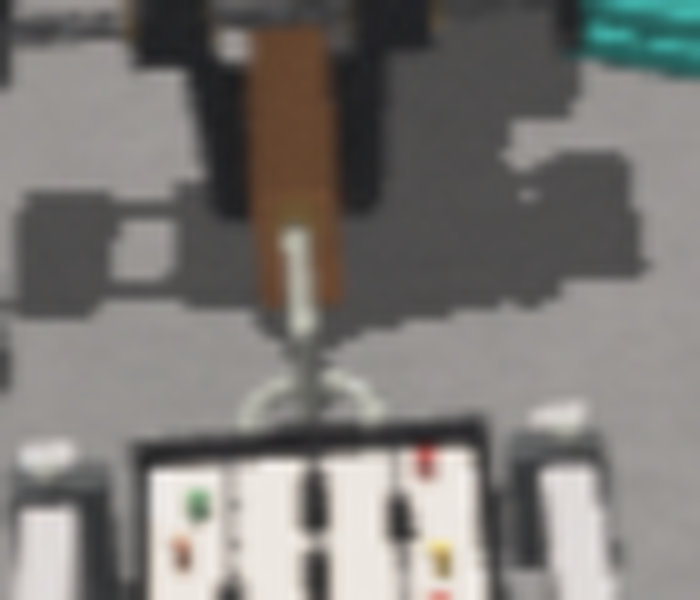

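Call:
carry_out([
  [0.001,0,0,0,0,0],
  [0.002,0,0,0,0,0],
  [0.003,0,0,0,0,0],
  [0.004,0,0,0,0,0],
  [0.005,0,0,0,0,0],
  [0.006,0,0,0,0,0],
])

```text
clock: 15.85
tool_pos: [0.5891, -0.0551, 0.0096]
eef_rot: [-0.07, 0.998, 0.0, 0.0]
contact_force: [3.6, 0.6, -2.3]
opening: 0.27
```

Call:
carry_out([
  [0.001,0,0,0,0,0],
  [0.0025,0,0,0,0,0],
  [0.0045,0,0,0,0,0],
  [0.0065,0,0,0,0,0],
  [0.0085,0,0,0,0,0],
  [0.0105,0,0,0,0,0],
  [0.012,0,0,0,0,0],
])

```text
clock: 16.55
tool_pos: [0.577, -0.0568, 0.0095]
eef_rot: [-0.07, 0.998, 0.0, -0.0]
contact_force: [3.8, 0.8, -2.6]
opening: 0.268
```

```bash
python3 - <<'E'
from h import *
s=r.get_state();print(s["tool_pos"],heading(s),s["clock"],s["contact_force"],s["moment"],s["opening"])
p=r.snapshot("scene"); print(r.get_state()["contact_force"])
cv2.imwrite("pics/s9.png",cv2.resize(p["img"][180:280,240:350],None,fx=6,fy=6,interpolation=cv2.INTER_CUBIC))
E
```

```text
[ 0.57696999 -0.05682919  0.00954821] 7.98433539559159 16.55 [ 3.82086802  0.80031341 -2.62781449] [ 0.2210404  -0.79524245  0.00676423] 0.26773167808666753
[ 3.4980433   0.55809733 -1.41484771]
```

View pics/s9.png

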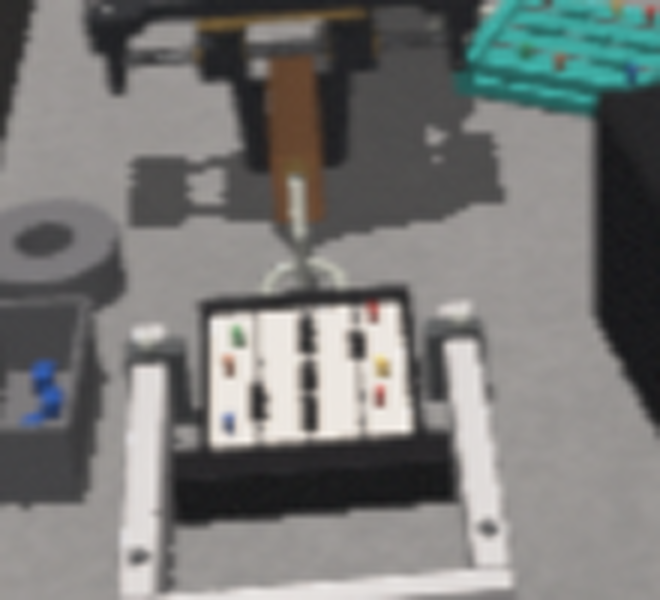

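Call:
carry_out([
  [0.0015,0,0,0,0,0],
  [0.0035,0,0,0,0,0],
  [0.0055,0,0,0,0,0],
  [0.0075,0,0,0,0,0],
  [0.0095,0,0,0,0,0],
  [0.0115,0,0,0,0,0],
  [0.0135,0,0,0,0,0],
  [0.0155,0,0,0,0,0],
  [0.0175,0,0,0,0,0],
  [0.0195,0,0,0,0,0],
  [0.0215,0,0,0,0,0],
  [0.023,0,0,0,0,0],
])

```text
clock: 17.8
tool_pos: [0.5542, -0.06, 0.0095]
eef_rot: [-0.07, 0.998, 0.0, -0.0]
contact_force: [3.9, -0.3, -0.7]
opening: 0.27
```

Call:
carry_out([
  [0.0015,0,0,0,0,0],
  [0.003,0,0,0,0,0],
  [0.0045,0,0,0,0,0],
  [0.006,0,0,0,0,0],
  [0.007,0,0,0,0,0],
])

```text
clock: 18.3
tool_pos: [0.5473, -0.061, 0.0095]
eef_rot: [-0.07, 0.998, 0.0, -0.0]
contact_force: [2.8, 0.8, -1.8]
opening: 0.265
```

```bash
python3 - <<'E'
from h import *
s=r.get_state();print(s["tool_pos"],heading(s),s["clock"],s["contact_force"],s["moment"],s["opening"])
p=r.snapshot("scene"); print(r.get_state()["contact_force"])
__import__('pickle').dump((s,p),open("scene10.pkl","wb"))
cv2.imwrite("pics/s10.png",cv2.resize(p["img"][180:280,240:350],None,fx=6,fy=6,interpolation=cv2.INTER_CUBIC))
E
```

```text
[ 0.54730826 -0.06096215  0.00952114] 7.989276462329215 18.3 [ 2.8428804   0.7774929  -1.82271347] [ 0.16300531 -0.86554166  0.07231131] 0.26544683683726
[ 3.86664434  0.45622563 -1.07511046]
```

View pics/s10.png

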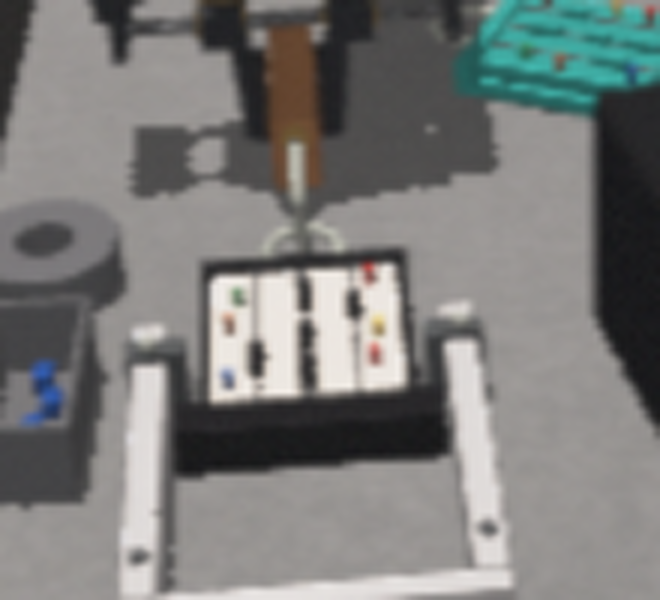

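```bash
python3 - <<'E'
from h import *
s,p=__import__('pickle').load(open("scene10.pkl","rb"))
a=p["img"]; l=cv2.resize(a[230:270,255:285],None,fx=13,fy=13,interpolation=cv2.INTER_CUBIC); q=cv2.resize(a[225:265,303:333],None,fx=13,fy=13,interpolation=cv2.INTER_CUBIC)
cv2.imwrite("pics/s10c.png",np.hstack([l,np.zeros((520,10,3),np.uint8),q]))
E
```

```text
(no output)
```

View pics/s10c.png

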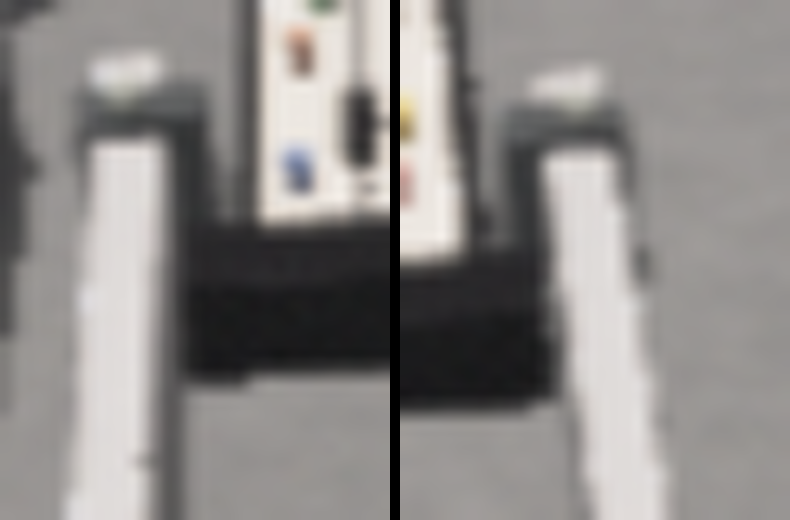

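```bash
python3 - <<'E'
from h import *
s,p=__import__('pickle').load(open("scene10.pkl","rb")); K=p["intrinsics"];T=cam(p,s)
u=np.array([np.cos(np.radians(8)),np.sin(np.radians(8)),0])
o=np.array([0.7477,-0.0325,0])
R_=lambda x,y,z: at_z(K,T,(303+(x-400)/13-.5,225+y/13-.5),False,z)
L=lambda x,y,z: at_z(K,T,(255+x/13-.5,230+y/13-.5),False,z)
for z in(.034,.037,.04): print(z,"clamp rear R",(R_(525,140,z)-o)@u,"L",(L(190,125,z)-o)@u)
print("ear front top R",(R_(525,250,.024)-o)@u,"L",(L(210,225,.024)-o)@u)
print("ear rear bottom R",(R_(500,408,.0)-o)@u,"L",(L(210,382,.0)-o)@u)
print("ear rear top", (R_(500,315,.024)-o)@u,(L(230,285,.024)-o)@u)
print("nub", (R_(570,85,.034)-o)@u,(L(125,70,.034)-o)@u)
E
```

```text
0.034 clamp rear R 0.013289237348346927 L 0.01526937327112061
0.037 clamp rear R 0.017267842647628897 L 0.019237985618964913
0.04 clamp rear R 0.021246447946910864 L 0.023206597966809097
ear front top R 0.03573912993054966 L 0.034740051668142646
ear rear bottom R 0.05425968289081467 L 0.05326617590549428
ear rear top 0.055224177756435344 0.053703912089770316
nub -0.003920094360622357 -0.0046217580557425175
```

Call:
carry_out([
  [0.001,0,0,0,0,0],
  [0.002,0,0,0,0,0],
  [0.003,0,0,0,0,0],
  [0.004,0,0,0,0,0],
  [0.005,0,0,0,0,0],
  [0.006,0,0,0,0,0],
])

```text
clock: 18.95
tool_pos: [0.5415, -0.0617, 0.0095]
eef_rot: [-0.07, 0.998, 0.0, 0.0]
contact_force: [3.4, 0.9, -1.7]
opening: 0.273
```

Call:
carry_out([
  [0.0005,0,0,0,0,0],
  [0.001,0,0,0,0,0],
  [0.0015,0,0,0,0,0],
])

```text
clock: 19.25
tool_pos: [0.54, -0.0619, 0.0095]
eef_rot: [-0.07, 0.998, 0.0, 0.0]
contact_force: [3.5, 0.3, -1.5]
opening: 0.267
```

Call:
carry_out([
  [0.0005,0,0,0,0,0],
  [0.001,0,0,0,0,0],
  [0.0013,0,0,0,0,0],
])

```text
clock: 19.55
tool_pos: [0.5387, -0.0621, 0.0095]
eef_rot: [-0.07, 0.998, 0.0, -0.0]
contact_force: [3.9, 0.7, -2.0]
opening: 0.265
```

Call:
carry_out([
  [0.0005,0,0,0,0,0],
  [0.001,0,0,0,0,0],
])

```text
clock: 19.75
tool_pos: [0.5377, -0.0623, 0.0095]
eef_rot: [-0.07, 0.998, 0.0, -0.0]
contact_force: [4.6, 0.9, -2.2]
opening: 0.268
```

Call:
carry_out([
  [0.0005,0,0,0,0,0],
  [0.001,0,0,0,0,0],
])

```text
clock: 19.95
tool_pos: [0.5367, -0.0624, 0.0095]
eef_rot: [-0.07, 0.998, 0.0, 0.0]
contact_force: [4.4, 1.2, -1.3]
opening: 0.267
```

Call:
carry_out([
  [0.0005,0,0,0,0,0],
  [0.001,0,0,0,0,0],
])

```text
clock: 20.15
tool_pos: [0.5357, -0.0626, 0.0095]
eef_rot: [-0.07, 0.998, 0.0, 0.0]
contact_force: [4.1, 0.6, -1.4]
opening: 0.267
```

Call:
carry_out([
  [0.0004,0,0,0,0,0],
  [0.0008,0,0,0,0,0],
])

```text
clock: 20.35
tool_pos: [0.535, -0.0627, 0.0095]
eef_rot: [-0.07, 0.998, 0.0, 0.0]
contact_force: [4.5, 0.8, -2.0]
opening: 0.27
```

```bash
python3 - <<'E'
from h import *
s=r.get_state();print(s["clock"],s["contact_force"])
p=r.snapshot("scene"); print(r.get_state()["contact_force"])
a=p["img"]; l=cv2.resize(a[230:270,255:285],None,fx=13,fy=13,interpolation=cv2.INTER_CUBIC); q=cv2.resize(a[225:265,303:333],None,fx=13,fy=13,interpolation=cv2.INTER_CUBIC)
cv2.imwrite("pics/s11c.png",np.hstack([l,np.zeros((520,10,3),np.uint8),q]))
E
```

```text
20.35 [ 4.52606965  0.75953756 -1.96636971]
[ 3.74175625 -0.04637135 -0.9206837 ]
```

View pics/s11c.png

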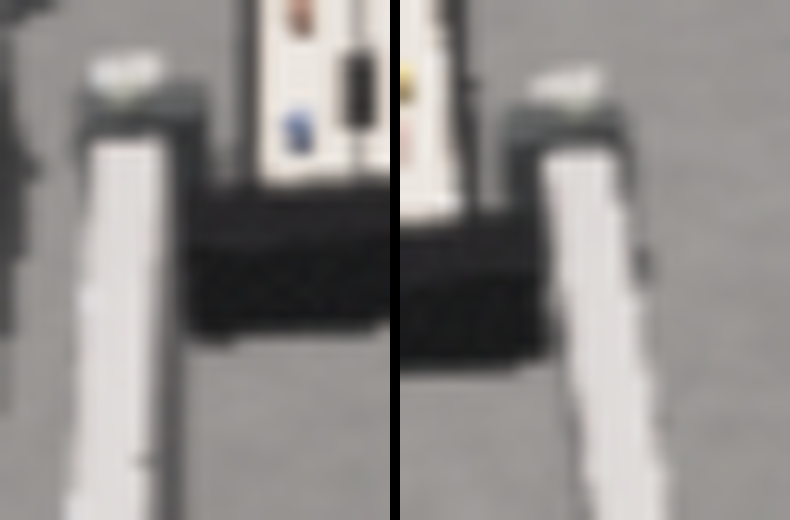

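Call:
carry_out([
  [0.0004,0,0,0,0,0],
  [0.0008,0,0,0,0,0],
])

```text
clock: 20.6
tool_pos: [0.5342, -0.0628, 0.0095]
eef_rot: [-0.07, 0.998, 0.0, 0.0]
contact_force: [4.3, 0.3, -1.4]
opening: 0.271
```

Call:
carry_out([
  [0.0004,0,0,0,0,0],
  [0.0008,0,0,0,0,0],
])

```text
clock: 20.8
tool_pos: [0.5334, -0.0629, 0.0095]
eef_rot: [-0.07, 0.998, 0.0, 0.0]
contact_force: [3.7, 0.8, -1.7]
opening: 0.27
```

Call:
carry_out([
  [0.0004,0,0,0,0,0],
  [0.0008,0,0,0,0,0],
])

```text
clock: 21.0
tool_pos: [0.5326, -0.063, 0.0095]
eef_rot: [-0.07, 0.998, 0.0, -0.0]
contact_force: [4.2, 0.8, -1.5]
opening: 0.272
```

Call:
carry_out([
  [0.0004,0,0,0,0,0],
  [0.0008,0,0,0,0,0],
])

```text
clock: 21.2
tool_pos: [0.5318, -0.0631, 0.0095]
eef_rot: [-0.07, 0.998, 0.0, 0.0]
contact_force: [4.4, -0.1, -1.6]
opening: 0.27
```

Call:
carry_out([
  [0.0004,0,0,0,0,0],
  [0.0008,0,0,0,0,0],
])

```text
clock: 21.4
tool_pos: [0.5313, -0.0632, 0.0096]
eef_rot: [-0.07, 0.998, 0.0, 0.0]
contact_force: [5.6, 0.9, -2.2]
opening: 0.271
```

Call:
carry_out([
  [0.0002,0,0,0,0,0],
  [0.0003,0,0,0,0,0],
])

```text
clock: 21.6
tool_pos: [0.5312, -0.0632, 0.0096]
eef_rot: [-0.07, 0.998, 0.0, 0.001]
contact_force: [5.7, 1.3, -3.2]
opening: 0.271
```

Call:
carry_out([
  [0.0002,0,0,0,0,0],
  [0.0004,0,0,0,0,0],
])

```text
clock: 21.8
tool_pos: [0.5312, -0.0632, 0.0096]
eef_rot: [-0.07, 0.998, 0.0, 0.001]
contact_force: [5.5, -0.2, -2.3]
opening: 0.268
```

```bash
python3 - <<'E'
from h import *
for i in range(3):
    s=r.get_state();print(s["clock"],s["contact_force"].round(2),s["moment"].round(2),s["tool_pos"].round(5),s["eef_rot"].round(4),s["opening"].round(3))
    p=r.snapshot("scene")
a=p["img"]; l=cv2.resize(a[230:270,255:285],None,fx=13,fy=13,interpolation=cv2.INTER_CUBIC); q=cv2.resize(a[225:265,303:333],None,fx=13,fy=13,interpolation=cv2.INTER_CUBIC)
cv2.imwrite("pics/s12c.png",np.hstack([l,np.zeros((520,10,3),np.uint8),q]))
E
```

```text
Traceback (most recent call last):
AttributeError: 'float' object has no attribute 'round'
```

```bash
python3 - <<'E'
from h import *
for i in range(3):
    s=r.get_state();print(s["clock"],s["contact_force"].round(2),s["moment"].round(2),s["tool_pos"].round(5),s["eef_rot"].round(4))
    p=r.snapshot("scene")
a=p["img"]; l=cv2.resize(a[230:270,255:285],None,fx=13,fy=13,interpolation=cv2.INTER_CUBIC); q=cv2.resize(a[225:265,303:333],None,fx=13,fy=13,interpolation=cv2.INTER_CUBIC)
cv2.imwrite("pics/s12c.png",np.hstack([l,np.zeros((520,10,3),np.uint8),q]))
E
```

```text
21.8 [ 5.55 -0.16 -2.28] [ 0.15 -1.09 -0.05] [ 0.53118 -0.06323  0.00961] [-6.960e-02  9.976e-01  1.000e-04  8.000e-04]
21.85 [ 5.65  1.02 -3.02] [ 0.08 -1.13 -0.02] [ 0.53118 -0.06326  0.00961] [-6.960e-02  9.976e-01  1.000e-04  8.000e-04]
21.9 [ 4.94  1.08 -2.7 ] [ 0.1  -1.03 -0.03] [ 0.53117 -0.06325  0.00959] [-6.960e-02  9.976e-01  1.000e-04  8.000e-04]
```

View pics/s12c.png

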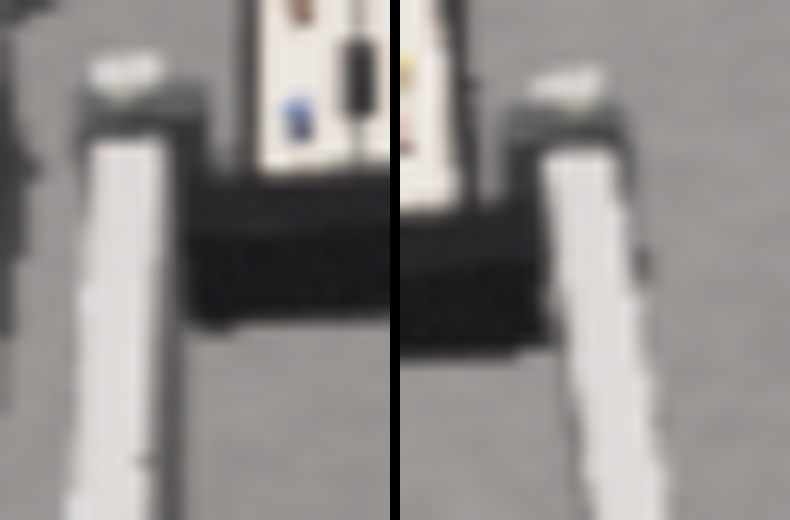

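Call:
carry_out([
  [0.0002,0,0,0,0,0],
  [0.0005,0,0,0,0,0],
])

```text
clock: 22.15
tool_pos: [0.5311, -0.0634, 0.0096]
eef_rot: [-0.07, 0.998, 0.0, 0.001]
contact_force: [6.2, 0.0, -2.5]
opening: 0.272
```

Call:
carry_out([
  [0.0005,0,0,0,0,0],
  [0.001,0,0,0,0,0],
])

```text
clock: 22.35
tool_pos: [0.5309, -0.0636, 0.0097]
eef_rot: [-0.069, 0.998, 0.0, 0.002]
contact_force: [6.9, 0.3, -4.5]
opening: 0.27
```

Call:
carry_out([
  [0.0005,0,0,0,0,0],
  [0.001,0,0,0,0,0],
])

```text
clock: 22.55
tool_pos: [0.5309, -0.0636, 0.0098]
eef_rot: [-0.069, 0.998, 0.0, 0.003]
contact_force: [10.2, 0.3, -4.2]
opening: 0.269
```

```bash
python3 - <<'E'
from h import *
for i in range(2):
    s=r.get_state();print(s["clock"],s["contact_force"].round(2),s["moment"].round(2),s["tool_pos"].round(5),s["eef_rot"].round(4))
    p=r.snapshot("scene")
cv2.imwrite("pics/s13.png",cv2.resize(p["img"][180:280,240:350],None,fx=6,fy=6,interpolation=cv2.INTER_CUBIC))
E
```

```text
22.55 [10.22  0.34 -4.19] [ 0.06 -1.72 -0.12] [ 0.53087 -0.06359  0.0098 ] [-6.940e-02  9.976e-01  2.000e-04  2.900e-03]
22.6 [10.11 -0.52 -3.63] [ 0.02 -1.59 -0.06] [ 0.53086 -0.06355  0.00978] [-6.940e-02  9.976e-01  2.000e-04  2.900e-03]
```

View pics/s13.png

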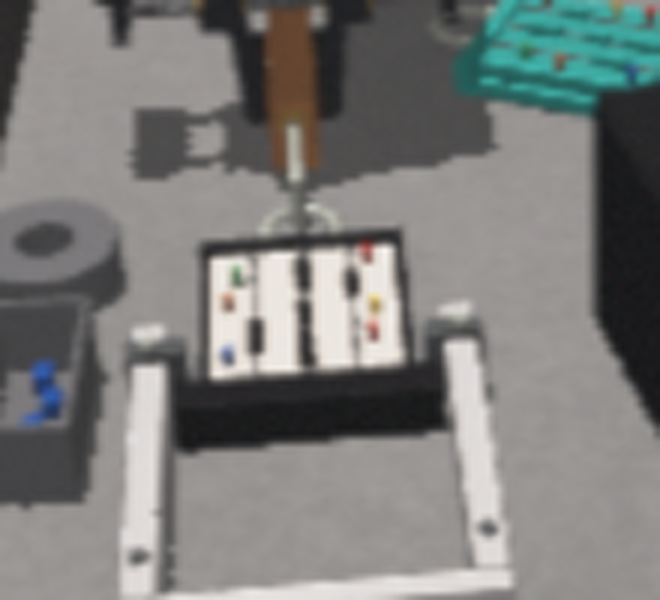

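Call:
carry_out([
  [0.0001,0,0,0,0,0],
  [0.0001,0,0,0,0,0],
  [0.0001,0,0,0,0,0],
  [0.0001,0,0,0,0,0],
])

```text
clock: 23.05
tool_pos: [0.5309, -0.0636, 0.0098]
eef_rot: [-0.069, 0.998, 0.0, 0.003]
contact_force: [9.5, 1.2, -4.6]
opening: 0.267
```

Call:
carry_out([
  [0,0,0,0,0,0],
  [0,0,0,0,0,0],
  [0,0,0,0,0,0],
  [0,0,0,0,0,0],
])

```text
clock: 23.45
tool_pos: [0.5309, -0.0636, 0.0098]
eef_rot: [-0.069, 0.998, 0.0, 0.003]
contact_force: [9.8, 0.6, -4.7]
opening: 0.268
```

Call:
carry_out([
  [0,0,0,0,0,0],
  [0,0,0,0,0,0],
])

```text
clock: 23.65
tool_pos: [0.5309, -0.0636, 0.0098]
eef_rot: [-0.069, 0.998, 0.0, 0.003]
contact_force: [8.9, 0.6, -4.0]
opening: 0.272
```

Call:
carry_out([
  [0.0003,0,0,0,0,0],
  [0.0004,0,0,0,0,0],
  [0.0004,0,0,0,0,0],
])

```text
clock: 23.95
tool_pos: [0.5309, -0.0636, 0.0098]
eef_rot: [-0.069, 0.998, 0.0, 0.003]
contact_force: [10.3, -0.4, -3.7]
opening: 0.273
```

Call:
carry_out([
  [0,0,0,0,0,0],
  [0,0,0,0,0,0],
  [0,0,0,0,0,0],
])

```text
clock: 24.25
tool_pos: [0.5309, -0.0636, 0.0098]
eef_rot: [-0.069, 0.998, 0.0, 0.003]
contact_force: [9.8, 0.1, -4.7]
opening: 0.272
```

Call:
carry_out([
  [0,0,0,0,0,0],
  [0,0,0,0,0,0],
  [0,0,0,0,0,0],
])

```text
clock: 24.55
tool_pos: [0.5309, -0.0636, 0.0099]
eef_rot: [-0.069, 0.998, 0.0, 0.003]
contact_force: [9.4, -0.2, -4.9]
opening: 0.268
```

Call:
carry_out([
  [-0.001,0,0,0,0,0],
  [-0.002,0,0,0,0,0],
  [-0.003,0,0,0,0,0],
  [-0.004,0,0,0,0,0],
  [-0.006,0,0,0,0,0],
  [-0.008,0,0,0,0,0],
])

```text
clock: 25.15
tool_pos: [0.5328, -0.063, 0.0091]
eef_rot: [-0.07, 0.998, -0.0, -0.003]
contact_force: [-0.8, 0.5, -2.3]
opening: 0.272
```

```bash
python3 - <<'E'
from h import *
s=r.get_state();print(s["clock"],s["contact_force"].round(2),s["moment"].round(2),s["tool_pos"].round(5),s["eef_rot"].round(4),heading(s))
E
```

```text
25.15 [-0.8   0.52 -2.3 ] [ 0.03  0.02 -0.01] [ 0.53277 -0.06302  0.00911] [-6.960e-02  9.976e-01 -2.000e-04 -2.600e-03] 7.983884428536712
```

Call:
carry_out([
  [-0.002,0,0,0,0,0],
  [-0.004,0,0,0,0,0],
  [-0.005,0,0,0,0,0],
  [-0.005,0,0,0,0,0],
  [-0.005,0,0,0,0,0],
])

```text
clock: 25.65
tool_pos: [0.54, -0.062, 0.0095]
eef_rot: [-0.07, 0.998, 0.0, -0.0]
contact_force: [-0.7, -0.0, -1.6]
opening: 0.274
```

```bash
python3 - <<'E'
from h import *
s=r.get_state();print(s["clock"],s["contact_force"].round(2),s["moment"].round(2),s["tool_pos"].round(5),s["eef_rot"].round(4),heading(s))
p=r.snapshot("scene")
cv2.imwrite("pics/s14.png",cv2.resize(p["img"][190:240,260:320],None,fx=12,fy=12,interpolation=cv2.INTER_CUBIC))
E
```

```text
25.65 [-0.68 -0.01 -1.59] [0.06 0.01 0.04] [ 0.53999 -0.06196  0.00947] [-6.960e-02  9.976e-01  0.000e+00 -2.000e-04] 7.985934336255359
```

View pics/s14.png

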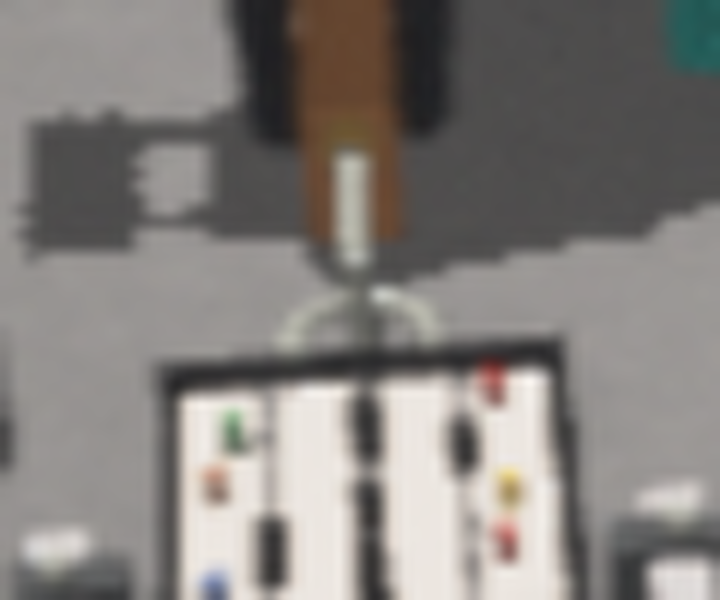

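Call:
carry_out([
  [0,0,-0.003,0,0,0],
  [0,0,-0.006,0,0,0],
  [0,0,-0.01,0,0,0],
])

```text
clock: 26.0
tool_pos: [0.5402, -0.062, 0.0198]
eef_rot: [-0.07, 0.998, 0.0, -0.0]
contact_force: [0.1, -0.5, -2.0]
opening: 0.267
```

Call:
carry_out([
  [0,0,-0.005,0,0,0],
  [0,0,-0.01,0,0,0],
  [0,0,-0.015,0,0,0],
  [0,0,-0.02,0,0,0],
])

```text
clock: 26.4
tool_pos: [0.5403, -0.062, 0.04]
eef_rot: [-0.07, 0.998, 0.0, 0.0]
contact_force: [0.2, -0.4, -1.4]
opening: 0.267
```

Call:
carry_out([
  [0,0,-0.01,0,0,0],
  [0,0,-0.03,0,0,0],
  [0,0,-0.045,0,0,0],
  [0,0,-0.045,0,0,0],
])

```text
clock: 26.8
tool_pos: [0.5416, -0.0621, 0.0867]
eef_rot: [-0.069, 0.998, -0.0, 0.002]
contact_force: [0.4, -0.5, -2.3]
opening: 0.271
```

```bash
python3 - <<'E'
from h import *
s=r.get_state();print(s["clock"],s["contact_force"].round(2),s["moment"].round(2),s["tool_pos"].round(5),s["eef_rot"].round(4),heading(s))
p=r.snapshot("scene")
cv2.imwrite("pics/s15.png",cv2.resize(p["img"][150:290,220:360],None,fx=4.2,fy=4.2,interpolation=cv2.INTER_CUBIC))
for l in ["hook","hook_tip","eye","mat","carrier"]:
    print(l,[( [round(float(c),3) for c in d["xyz"]],round(d["p"],2)) for d in r.spot_point(p,l)])
q=r.snapshot("wrist");cv2.imwrite("pics/w15.png",q["img"])
print(delta([0.46,-0.282,0.08],6.5))
E
```

```text
26.8 [ 0.4  -0.53 -2.32] [ 0.04  0.03 -0.04] [ 0.54161 -0.06205  0.08665] [-6.950e-02  9.976e-01 -1.000e-04  2.000e-03] 7.969451245306541
hook [([0.536, -0.063, 0.08], 0.8), ([0.644, -0.045, 0.082], 0.37)]
hook_tip [([0.642, -0.045, 0.083], 0.74)]
eye [([0.64, -0.048, 0.014], 0.77), ([0.444, 0.01, 0.014], 0.57)]
mat [([0.471, -0.285, -0.001], 0.59)]
carrier [([0.47, 0.095, 0.004], 0.63), ([0.72, -0.033, 0.001], 0.58)]
[ 0.1096 -0.2069  0.0039  0.0146 -0.0805  1.4954]
```

View pics/s15.png

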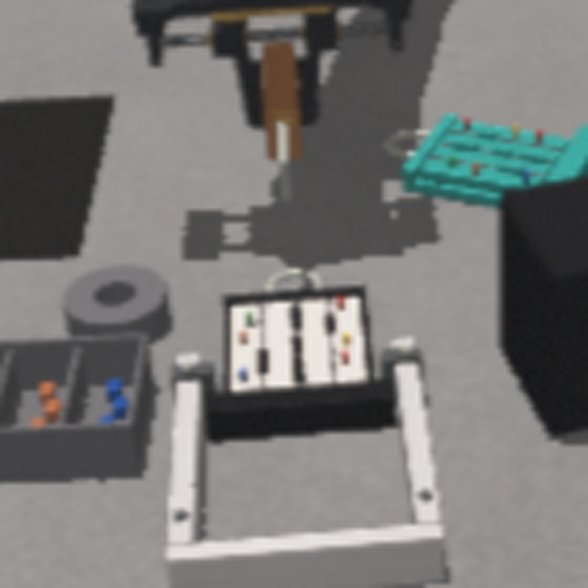

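View pics/w15.png

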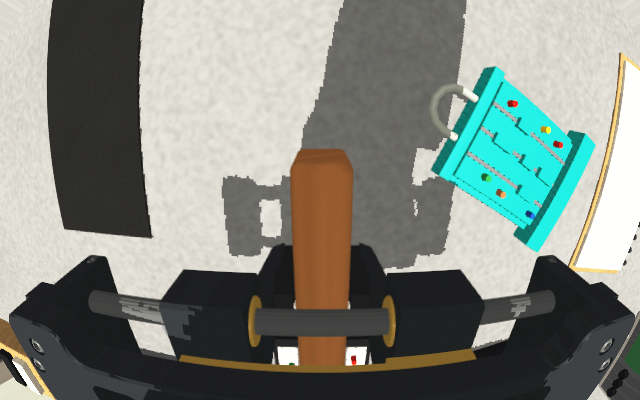

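```bash
python3 -c "
from h import *
print(delta([0.45,-0.286,0.06],6.5))"
```

```text
[ 0.12   -0.2094  0.0239  0.0146 -0.0805  1.4954]
```

Call:
carry_out([
  [0.012,-0.021,0,0,0,0.5],
  [0.03,-0.053,0,0,0,1.5],
  [0.05,-0.087,0,0,0,1.5],
  [0.07,-0.122,0,0,0,1.5],
  [0.09,-0.157,0.005,0,0,1.5],
  [0.107,-0.187,0.015,0,0,1.5],
  [0.117,-0.204,0.024,0,0,1.5],
  [0.12,-0.209,0.024,0,0,1.5],
  [0.12,-0.209,0.024,0,0,1.5],
  [0.12,-0.209,0.024,0,0,1.5],
])

```text
clock: 28.15
tool_pos: [0.4517, -0.2838, 0.0608]
eef_rot: [-0.058, 0.998, 0.001, 0.001]
contact_force: [0.8, 0.8, -0.9]
opening: 0.267
```

```bash
python3 - <<'E'
from h import *
s=r.get_state();print(s["clock"],s["contact_force"].round(2),s["moment"].round(2),s["tool_pos"].round(5),s["eef_rot"].round(4),heading(s))
p=r.snapshot("scene")
cv2.imwrite("pics/s16.png",cv2.resize(p["img"][120:220,160:280],None,fx=6,fy=6,interpolation=cv2.INTER_CUBIC))
for l in ["hook","hook_tip"]:
    print(l,[( [round(float(c),3) for c in d["xyz"]],round(d["p"],2)) for d in r.spot_point(p,l)])
E
```

```text
28.15 [ 0.8   0.81 -0.92] [0.04 0.02 0.04] [ 0.45172 -0.28379  0.06079] [-5.770e-02  9.983e-01  6.000e-04  7.000e-04] 6.616551642728346
hook [([0.445, -0.286, 0.054], 0.51)]
hook_tip [([0.554, -0.27, 0.059], 0.55)]
```

View pics/s16.png

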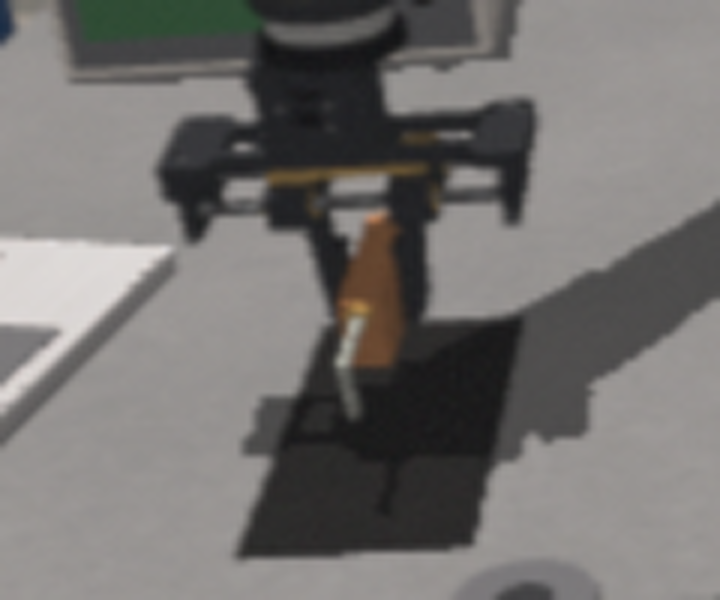

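Call:
carry_out([
  [0,0,0.012,0,0,0],
  [0,0,0.026,0,0,0],
  [0,0,0.038,0,0,0],
  [0,0,0.045,0,0,0],
  [0,0,0.048,0,0,0],
  [0,0,0.0485,0,0,0],
])

```text
clock: 28.9
tool_pos: [0.4503, -0.2854, 0.0115]
eef_rot: [-0.057, 0.998, 0.0, -0.0]
contact_force: [-0.4, 0.2, -2.3]
opening: 0.267
```

Call:
carry_out([
  [0,0,0.0005,0,0,0],
  [0,0,0.001,0,0,0],
])

```text
clock: 29.1
tool_pos: [0.4507, -0.2858, 0.0114]
eef_rot: [-0.056, 0.998, -0.0, 0.0]
contact_force: [-0.5, 0.6, -2.0]
opening: 0.269
```

Call:
carry_out([
  [0,0,0.0005,0,0,0],
  [0,0,0.001,0,0,0],
])

```text
clock: 29.3
tool_pos: [0.4506, -0.2857, 0.0103]
eef_rot: [-0.057, 0.998, -0.0, 0.0]
contact_force: [-1.2, 0.3, -1.2]
opening: 0.273
```

Call:
carry_out([
  [0,0,0.0005,0,0,0],
  [0,0,0.001,0,0,0],
])

```text
clock: 29.5
tool_pos: [0.4505, -0.2856, 0.009]
eef_rot: [-0.057, 0.998, 0.0, 0.0]
contact_force: [0.3, 0.8, -0.9]
opening: 0.27
```

Call:
carry_out([
  [0,0,0.0004,0,0,0],
  [0,0,0.0008,0,0,0],
])

```text
clock: 29.7
tool_pos: [0.4504, -0.2856, 0.0082]
eef_rot: [-0.057, 0.998, 0.0, 0.0]
contact_force: [-1.3, 0.0, 5.0]
opening: 0.27
```

Call:
carry_out([
  [0,0,0,0,0,0],
  [0,0,0,0,0,0],
  [0,0,0,0,0,0],
  [0,0,0,0,0,0],
  [0,0,0,0,0,0],
], fingers=110)

```text
clock: 30.2
tool_pos: [0.4505, -0.2856, 0.0082]
eef_rot: [-0.057, 0.998, 0.0, 0.0]
contact_force: [0.5, 0.7, 1.1]
opening: 0.568
```

Call:
carry_out([
  [0,0,-0.01,0,0,0],
  [0,0,-0.03,0,0,0],
  [0,0,-0.06,0,0,0],
  [0,0,-0.1,0,0,0],
  [0,0,-0.14,0,0,0],
  [0,0,-0.16,0,0,0],
  [0,0,-0.16,0,0,0],
  [0,0,-0.16,0,0,0],
])

```text
clock: 31.0
tool_pos: [0.4501, -0.2858, 0.1687]
eef_rot: [-0.056, 0.998, -0.0, 0.0]
contact_force: [0.4, 0.6, -0.1]
opening: 0.567
```

```bash
python3 - <<'E'
from h import *
s=r.get_state();print(s["clock"],s["contact_force"].round(2),s["tool_pos"].round(5),heading(s))
a=r.snapshot("scene");c=r.snapshot("wrist")
cv2.imwrite("pics/s17.png",a["img"]);cv2.imwrite("pics/w17.png",c["img"])
cv2.imwrite("pics/s17c.png",np.hstack([cv2.resize(a["img"][150:220,180:260],None,fx=5,fy=5,interpolation=cv2.INTER_CUBIC),cv2.resize(a["img"][210:280,255:335],None,fx=5,fy=5,interpolation=cv2.INTER_CUBIC)]))
for p in (a,c):
  for l in ["hook","hook_tip","carrier","eye","reel","screwdriver"]:
    print(l,[( [round(float(c),3) for c in d["xyz"]],round(d["p"],2)) for d in r.spot_point(p,l)])
E
```

```text
31.0 [ 0.35  0.6  -0.13] [ 0.45013 -0.28578  0.16867] 6.468911163576922
hook [([0.445, -0.288, -0.003], 0.65)]
hook_tip [([0.55, -0.273, 0.003], 0.78)]
carrier [([0.472, 0.095, 0.007], 0.9), ([0.721, -0.032, 0.0], 0.88)]
eye [([0.443, 0.013, 0.016], 0.81), ([0.639, -0.05, 0.016], 0.62)]
reel [([0.673, -0.162, 0.002], 0.64)]
screwdriver [([0.697, 0.382, -0.004], 0.67)]
hook [([0.445, -0.286, 0.004], 0.77)]
hook_tip []
carrier []
eye [([0.441, 0.017, 0.016], 0.81)]
reel [([0.671, -0.165, 0.001], 0.83), ([0.475, -0.28, 0.001], 0.55)]
screwdriver []
```

View pics/s17c.png

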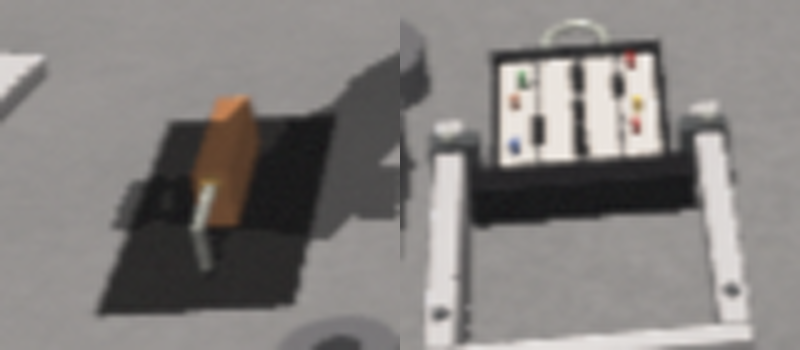

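View pics/w17.png

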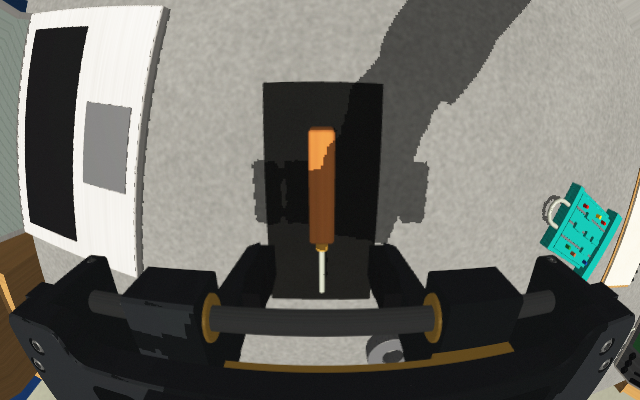

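```bash
python3 - <<'E'
from h import *
a=r.snapshot("side"); cv2.imwrite("pics/side18.png",cv2.resize(a["img"][130:280,300:480],None,fx=4,fy=4,interpolation=cv2.INTER_CUBIC))
E
```

```text
(no output)
```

View pics/side18.png

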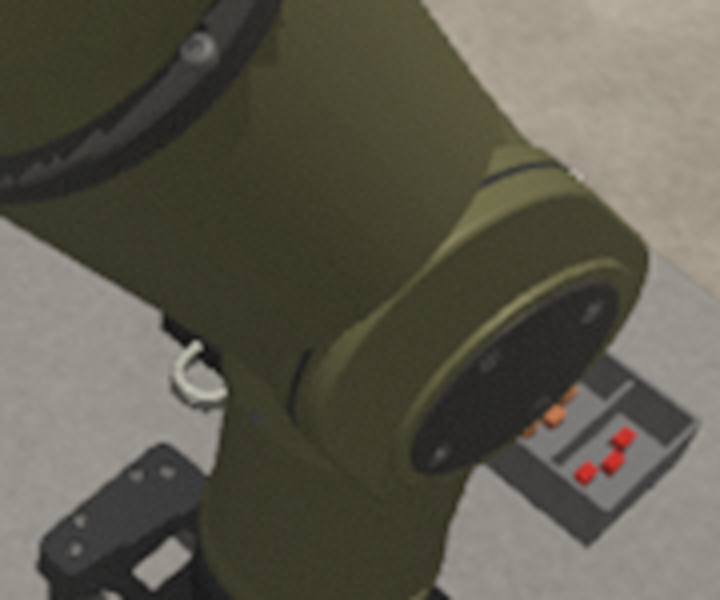

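```bash
python3 -c "
from plant import r
print(r.finish_job(), r.get_state()['clock'])"
```

```text
the job is handed in; nothing more can be done
the job is handed in; nothing more can be done
```

I handed the job in at about 31 s of the 61 s allowed. The carrier is drawn out to its stops, and the hook is back on its mat.

- **Hook pickup:** I lifted too soon the first time, so the fingers closed high on the handle. I set the hook back on the mat, pressing with 16.5 N, and gripped it lower before going on.
- **Drawing out:** The hook tip went into the eye without touching anything, and the carrier dragged with about 4 N. It came out about 66 mm and then stopped.
- **Bedding:** I held the pull for about 2 s, with single readings between 8.9 and 10.3 N. The highest eye force I read was about 10.3 N, but readings came only at the end of each move. During the pull I advanced in steps of 2 mm or less, and 0.8 mm or less as it reached the stops.
- **Unhooking:** The tip came out freely, and the last views show the carrier still out, with its eye at x ≈ 0.64 m.
- **Last checks:** The overhead and wrist pictures show the hook flat and upright near the middle of the mat, with the gripper clear above it. The reel, screwdriver and turquoise look-alike read where they stood at the start; I did not measure the loudspeaker or parts box again.

**Less certain:**
- **Ears at the clamps:** The last side picture was blocked by the arm. That both ears touch their clamps therefore rests on the overhead picture and on the carrier holding 10 N without moving.
- **First stop contact:** The force rose slowly there, from 5.6 to 10 N over about 3 mm of commanded travel. I took that as the carrier squaring up, plus some give in the arm.

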